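Set the straightedge of the trimming plate against its two stops and weigh it down

TASK

Set up the cutting plate for trimming: slide the loose steel straightedge away from the robot over the plate, without lifting it off, until its long graduated edge touches both round stops at once, the stops somewhere within its length. Then pick up the round weight by its knob and set it gently and upright on the middle of the straightedge (middle of both its length and width), so that the straightedge still touches both stops; leave the glass jar standing where it is.

Things in the scene. Friction and masses are not known exactly. Their poses are not given: they have to be found in the camera images.
- cutting_plate: White cutting plate fixed to the table, 300 (its x) x 260 (its y) x 6 mm thick. Origin: centre of its underside, on the table top; z up; x points away from the robot, roughly (turned up to 0.25 rad).
- stop_left: Dark steel round stop fixed on the far half of the plate, 36 mm diameter, upright, 26 mm high plus a small 4 mm pin head on top, on the robot's left (+y). Origin: centre of its underside, on the plate's top (6 mm above the table).
- stop_right: The same kind of round stop, 36 mm diameter, 26 mm high, fixed on the far half of the plate on the robot's right (-y). The stops stand 110 to 135 mm apart; the line through them may be oblique to the plate.
- straightedge: Loose plain steel straightedge lying flat on the near half of the plate, 40 mm wide (its x), 200 mm long (its y), 16 mm thick, 0.28 to 0.49 kg (takes 2 to 6 N to slide), with a 16 mm hanging hole near its +y end, 82 mm from the middle. Origin: centre of its underside; z up. Its +x long edge, with black graduation lines on top, faces away from the robot towards the stops. It touches a stop when that stop's centre is at x = +38 mm in this frame.
- weight: Loose dark steel hold-down weight, 0.48 to 0.78 kg, standing upright on the table to the left or right of the plate: round base 56 mm diameter and 32 mm high, a 20 mm neck, and on top a round knob of 32 mm diameter from 46 to 74 mm above its underside (top at 77 mm). Origin: centre of its underside; z up. Its yaw does not matter.
- spice_jar: Glass jar with a white lid, 44 mm across, 109 mm high, standing on the table on the other side of the plate from the weight. Bystander. Origin: centre of its underside.
Not all that is in view belongs to the job. Leave any yellow look-alike of the weight alone.

How it is judged:
By the outcome, as a careful person would: the job done as asked, in the order asked, and still so for the second after the job is handed in, with the robot touching nothing.
It also fails if it takes over 46 s, if anything falls off the work surface, if the arm or the gripper's body presses on something with over 40 N, if the wrist force passes 120 N, or if a joint passes its speed limit or range.

ROBOT

A 6-joint arm with a two-finger parallel gripper is mounted at the origin on the work surface; the furniture and walls round the work are solid. World frame = base frame: x ahead of the robot, y to its left, z up, the work surface at z = 0. Lengths are in m, angles in rad, forces in N, time in s.
With the tool pointing down it reaches from about 0.325 to 0.9 m from the base axis. Payload 3.5 kg.
Tool frame: the origin (TCP) lies at the very end of the fingers, on their centre line; the grasp point (between the pads) lies 19 mm behind it; z points along the fingers, y is the direction in which the jaws open and shut (so a half turn about z gives the same grasp; the last joint's range is limited). The gripper opens to 85 mm and grips with 20 to 120 N. Pads are 22 mm wide; open, the fingers measure 114 mm over their backs; the gripper's body (76 mm by 85 mm) begins 54 mm behind the grasp point. The pads swing forward as they close: fully open they stand 13 mm farther back than shut.
Start: joints at [1.165, 0.276, -0.026, 1.268, 0, 1.467], TCP at [0.186, 0.597, 0.197] pointing down, gripper open.
Joint ranges: [-3.12, 3.12], [-0.85, 1.88], [-1.08, 1.24], [-1.95, 2.15], [-1.57, 1.53], [-3.14, 3.14]. Speed limits (rad/s): [2.57, 2.57, 3.14, 3.14, 3.14, 3.14].

INTERFACE

Orientations are given as a unit quaternion [x, y, z, w].
In Python, from bench import readout, imaging, job gives the robot as it stands. The module is installed in compiled form; this text tells all that it offers.
- The arm moves only by the shell command python3 -m handwheel 'ROWS'. ROWS is JSON, a list of rows, each a list of 7 numbers: the turn, a rotation vector about the tool's x, y, z in units of 5 degrees (1.0 is 5 degrees), then the shift along the tool's x, y, z in m, then the opening, from 0 (shut) to 1 (fully open). In form: [[rx, ry, rz, dx, dy, dz, hand], ...]. A call has 1 to 8 rows; each row shifts and turns the pose as measured when the row begins, along the tool's axes as they then stand; what a row does not reach is not made up. A row lasts 1/12 s, in which the tool goes at most 41.7 mm and 7.16 degrees, less where a joint would pass 70% of its speed; a pose out of reach is approached as far as the arm can. A call is refused whole if a number of a shift passes 0.0417 or a number of a turn 1, either way. A call with a gripper value outside its range is refused whole. The fingers move at their own pace and stop on an object; the grip force is fixed at half the most. Time passes only in rows, so rows that do not move let the fingers close. It gives the time, the measured TCP pose, the force and the opening at its end, in the units of the state.
- readout.sense(): the state, without advancing time (a new reading comes with each control period).
- imaging.grab_frame(name): name is "scene" or "top"; returns (picture, depth): 480x640x3 uint8, blue, green, red; 480x640 float32, m along the optical axis (not along the pixel's ray), 0 where there is no reading.
- imaging.camera_params(name): a dict with "fx", "fy", "cx", "cy" (pixels), "pose" (4x4, takes a point from camera to world coordinates). Camera axes: x right, y up, looking along -z (the intrinsics and any distortion apply to the point x, -y, -z); pixel columns grow to the right and rows downward; lengths in m; the calibration is good to about 2 mm. A picture is of the moment at which its call begins. camera_params takes no time and is no camera call.
- job.job_done(): hands the job in, once; it reports no verdict.
The state is a dict: "time_s": time; "joint_pos": joint angles; "qvel": joint speeds; "effort": joint torques, N m; "tcp_pos": TCP position; "ee_rot": TCP orientation; "wrist_force": force on the tool from outside, world axes, zero at the start; "wrist_torque": the same for the moment, N m; "width": opening from 0.0 (shut) to 1.0 (fully open).
Only numpy, scipy, OpenCV 4.12 (cv2) and the standard library are available. Lean on these libraries where they do the work, as an engineer would, in place of code of your own. Each camera call takes 0.05 s, during which the arm holds its last target.

## Working session

There is one attempt and no reset: what is moved stays moved. The work goes in short steps, Python scripts to look and compute and a shell command to move; the robot and the scene stay as the last step left them, time stands still between calls to the robot, and variables do not carry over. Pictures are saved under pics/ and viewed, and the job is handed in when it is done.

```bash
mkdir -p pics; ls; python3 - <<'E'
from bench import readout, imaging, job
import cv2,numpy as np
np.set_printoptions(precision=4,suppress=True)
print(readout.sense())
for n in("scene","top"):
    p,d=imaging.grab_frame(n); cv2.imwrite(f"pics/{n}0.png",p); np.save(f"pics/{n}0.npy",d)
    print(n,imaging.camera_params(n))
E
```

```text
pics
{'time_s': 0.0, 'joint_pos': array([ 1.1646,  0.2771, -0.0279,  1.268 ,  0.    ,  1.4674]), 'qvel': array([-0.0003,  0.0006,  0.001 , -0.0002,  0.0003, -0.0009]), 'effort': array([  0.0006, -44.5508,  29.5202,   0.0164,  -0.0002,   0.    ]), 'tcp_pos': array([0.186 , 0.5958, 0.196 ]), 'ee_rot': array([ 0.1508,  0.9886, -0.0011, -0.0003]), 'wrist_force': array([ 0.1635,  0.6052, -0.3278]), 'wrist_torque': array([-0.0047,  0.019 , -0.0208]), 'width': 0.9974039277543497}
scene {'fx': 577.4517978643156, 'fy': 577.4517978643156, 'cx': 318.62006719085986, 'cy': 240.26757903334678, 'pose': array([[ 0.5141,  0.5008, -0.6963, -0.3875],
       [-0.8575,  0.3206, -0.4024, -0.5243],
       [ 0.0217,  0.804 ,  0.5943,  0.8206],
       [ 0.    ,  0.    ,  0.    ,  1.    ]])}
top {'fx': 462.451659896485, 'fy': 462.451659896485, 'cx': 316.4852432506736, 'cy': 237.14424772094762, 'pose': array([[ 0.006 ,  0.9885, -0.1512,  0.3822],
       [-1.    ,  0.0054, -0.0049,  0.0098],
       [-0.004 ,  0.1512,  0.9885,  0.9687],
       [ 0.    ,  0.    ,  0.    ,  1.    ]])}
```

View pics/scene0.png

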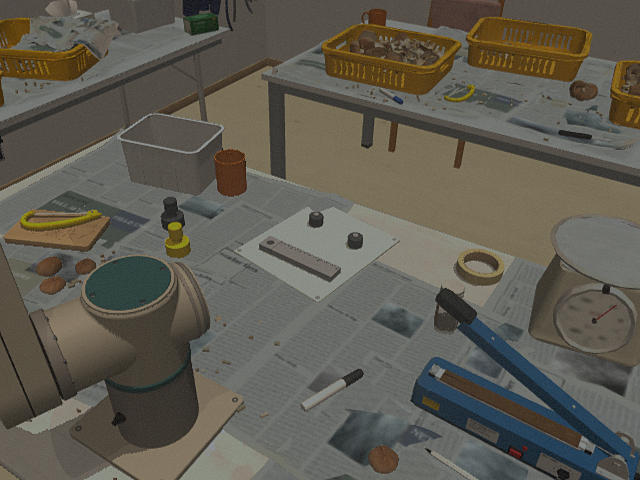

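View pics/top0.png

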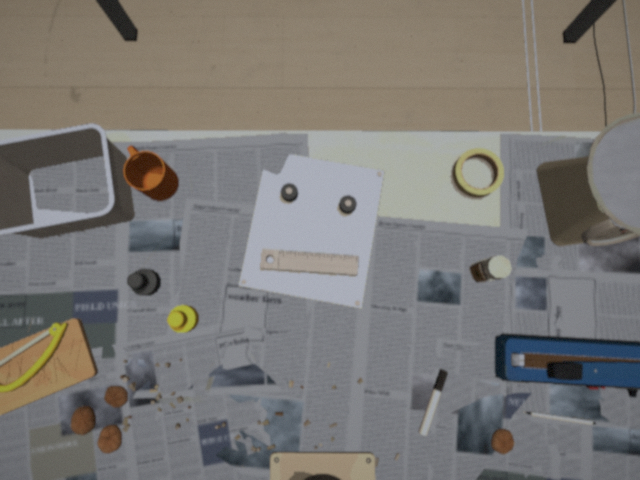

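```bash
cat > h.py <<'E'
from bench import readout, imaging, job
import cv2,numpy as np
np.set_printoptions(precision=4,suppress=True)
def ray(n,uv):
    c=imaging.camera_params(n);P=c['pose']
    uv=np.atleast_2d(np.asarray(uv,float))
    d=np.c_[(uv[:,0]-c['cx'])/c['fx'],-(uv[:,1]-c['cy'])/c['fy'],-np.ones(len(uv))]
    return P[:3,3],d@P[:3,:3].T
def onz(n,uv,z):
    o,d=ray(n,uv); return o+d*((z-o[2])/d[:,2])[:,None]
def proj(n,p):
    c=imaging.camera_params(n);P=c['pose'];q=(np.atleast_2d(p)-P[:3,3])@P[:3,:3]
    return np.c_[c['cx']+c['fx']*q[:,0]/-q[:,2],c['cy']-c['fy']*q[:,1]/-q[:,2]]
def cloud(n,d):
    v,u=np.mgrid[:480,:640]; c=imaging.camera_params(n);P=c['pose']
    q=np.stack([(u-c['cx'])/c['fx']*d,-(v-c['cy'])/c['fy']*d,-d],-1)
    return q@P[:3,:3].T+P[:3,3]
def crop(n,p,x0,y0,x1,y1,k,f):
    cv2.imwrite(f,cv2.resize(p[y0:y1,x0:x1],None,fx=k,fy=k,interpolation=cv2.INTER_CUBIC))
E
python3 - <<'E'
from h import *
p=cv2.imread('pics/top0.png'); crop('top',p,115,140,395,350,2.8,'pics/c1.png')
s=cv2.imread('pics/scene0.png'); crop('s',s,140,180,420,310,2.8,'pics/c2.png')
d=np.load('pics/top0.npy'); C=cloud('top',d)
for uv in [(143,281),(181,319),(492,267),(290,193),(347,204),(310,262),(320,230),(220,330)]:
    print(uv,C[uv[1],uv[0]])
E
```

```text
(143, 281) [0.4316 0.3499 0.0714]
(181, 319) [0.3597 0.2704 0.0786]
(492, 267) [ 0.4596 -0.314   0.1056]
(290, 193) [0.6173 0.0699 0.0347]
(347, 204) [ 0.5939 -0.048   0.0378]
(310, 262) [0.4754 0.0275 0.0203]
(320, 230) [0.5448 0.0072 0.0053]
(220, 330) [0.3361 0.2114 0.0024]
```

View pics/c1.png

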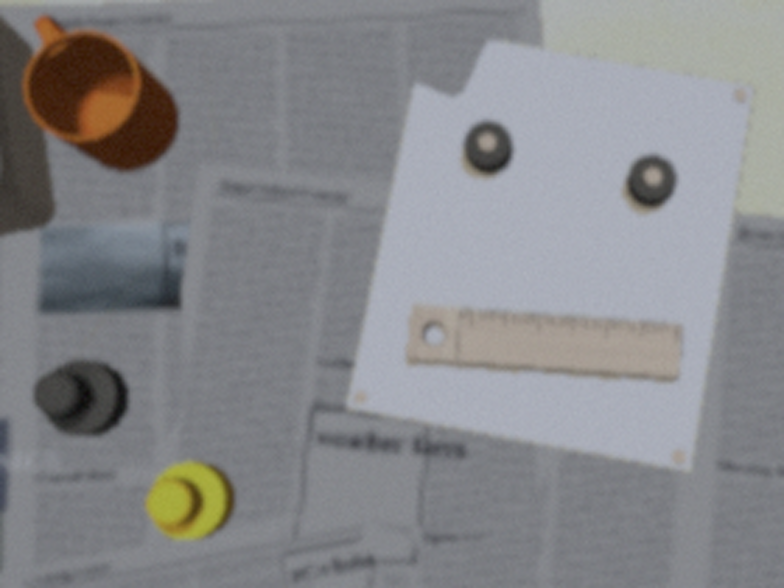

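View pics/c2.png

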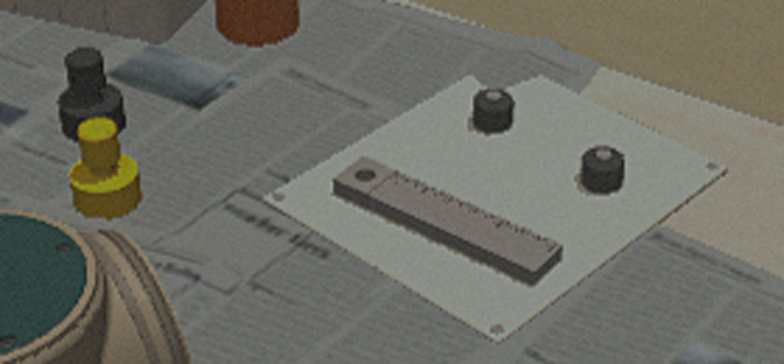

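The choice: the weight could be the dark object, top (137,281) / scene (172,213), or the yellow look-alike, top (181,319) / scene (177,240). By the description it is the dark one, and the crops confirm dark steel with a knob. The crops also show the straightedge at top (261..358, 250..275), and the stops at (289,192) and (347,204). Now I'll measure precisely.

```bash
cat > m.py <<'E'
from h import *
def stops_edge(p,n='top'):
    hsv=cv2.cvtColor(p,cv2.COLOR_BGR2HSV); return hsv
def edge_pose(p,roi):
    # straightedge mask in top view: tan vs white plate
    x0,y0,x1,y1=roi; b=p.astype(int)
    m=np.zeros(p.shape[:2],np.uint8)
    m[y0:y1,x0:x1]=((b[...,2]-b[...,0])>8)[y0:y1,x0:x1]*255
    m=cv2.morphologyEx(m,cv2.MORPH_CLOSE,np.ones((9,9)))
    m=cv2.morphologyEx(m,cv2.MORPH_OPEN,np.ones((5,5)))
    cs,_=cv2.findContours(m,cv2.RETR_EXTERNAL,cv2.CHAIN_APPROX_NONE)
    c=max(cs,key=cv2.contourArea)
    w=onz('top',c[:,0,:],0.022)[:,:2]
    return w,m
E
python3 - <<'E'
from m import *
p=cv2.imread('pics/top0.png')
w,m=edge_pose(p,(245,235,375,290))
r=cv2.minAreaRect((w*1000).astype(np.float32)); print('edge',r, cv2.boxPoints(r))
g=cv2.cvtColor(p,cv2.COLOR_BGR2GRAY)
for nm,(x0,y0,x1,y1),z in [('sl',(275,178,305,210),.032),('sr',(332,188,364,220),.032)]:
    q=p[y0:y1,x0:x1].astype(int); mk=(q.max(2)<110).astype(np.uint8)*255
    mk=cv2.morphologyEx(mk,cv2.MORPH_CLOSE,np.ones((5,5)))
    cs,_=cv2.findContours(mk,cv2.RETR_EXTERNAL,cv2.CHAIN_APPROX_NONE);c=max(cs,key=cv2.contourArea)
    wz=onz('top',c[:,0]+[x0,y0],z)[:,:2].astype(np.float32)
    cc=c[:,0]+[x0,y0]; print(nm,cv2.minEnclosingCircle(wz), wz.min(0),wz.max(0),cc.min(0),cc.max(0))
    # pin
    q=p[y0+4:y1-8,x0+6:x1-6].astype(int)
    pm=((q.max(2)>130)&((q[...,2]-q[...,0])>8)).astype(np.uint8)
    v,u=np.nonzero(pm); 
    if len(u): print('  pin',u.mean()+x0+6,v.mean()+y0+4,onz('top',[[u.mean()+x0+6,v.mean()+y0+4]],.036))
# weight mask both views
for n,roi in (('top',(120,262,165,302)),('scene',(155,190,190,232))):
    q=(p if n=='top' else cv2.imread('pics/scene0.png')); x0,y0,x1,y1=roi
    crop(n,q,*roi,12,f'pics/w_{n}.png')
E
```

```text
edge ((474.4153747558594, 29.878456115722656), (198.4557647705078, 41.500431060791016), 86.12432861328125) [[447.0056 -67.72  ]
 [488.4112 -70.525 ]
 [501.8251 127.4769]
 [460.4196 130.282 ]]
sl ((0.6188659071922302, 0.07197637110948563), 0.019058099016547203) [0.6009 0.0554] [0.6373 0.0889] [281 184] [297 201]
  pin 286.8787878787879 192.78787878787878 [[0.6174 0.0763 0.036 ]]
sr ((0.5941895246505737, -0.048397574573755264), 0.019139183685183525) [ 0.5762 -0.065 ] [ 0.6122 -0.0318] [339 196] [355 213]
  pin 345.8857142857143 203.74285714285713 [[ 0.5948 -0.0458  0.036 ]]
```

```bash
python3 - <<'E'
import cv2,numpy as np
a=cv2.imread('pics/w_top.png');b=cv2.imread('pics/w_scene.png')
h=max(a.shape[0],b.shape[0]);f=lambda i:cv2.copyMakeBorder(i,0,h-i.shape[0],0,0,cv2.BORDER_CONSTANT)
o=np.hstack([f(a),f(b)]);o=cv2.resize(o,None,fx=.8,fy=.8);o=cv2.convertScaleAbs(o,alpha=1.8);print(o.shape);cv2.imwrite('pics/w.png',o)
E
```

```text
(403, 768, 3)
```

View pics/w.png

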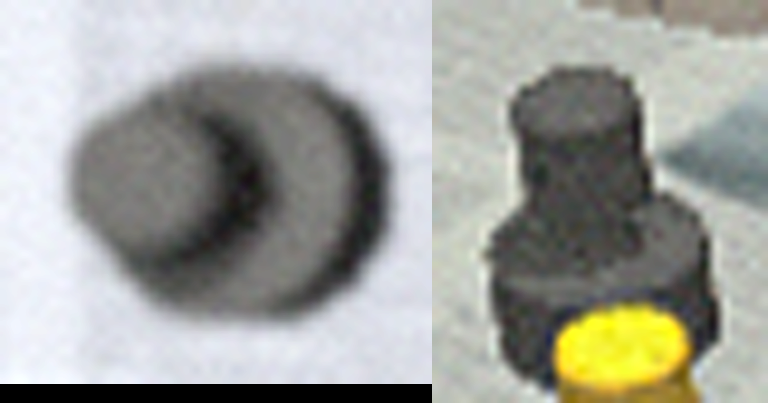

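```bash
python3 - <<'E'
from h import *
print('knob top',onz('top',[[134.6,280.6]],.077),onz('scene',[[169.4,200.2]],.077))
print('base top',onz('top',[[143.6,281.4]],.032))
p=cv2.imread('pics/scene0.png')
crop('s',p,300,200,375,260,10,'pics/st.png')
g=cv2.imread('pics/top0.png'); crop('t',g,270,175,370,225,8,'pics/tt.png')
E
```

```text
knob top [[0.432 0.364 0.077]] [[0.4301 0.3589 0.077 ]]
base top [[0.433  0.3635 0.032 ]]
```

View pics/st.png

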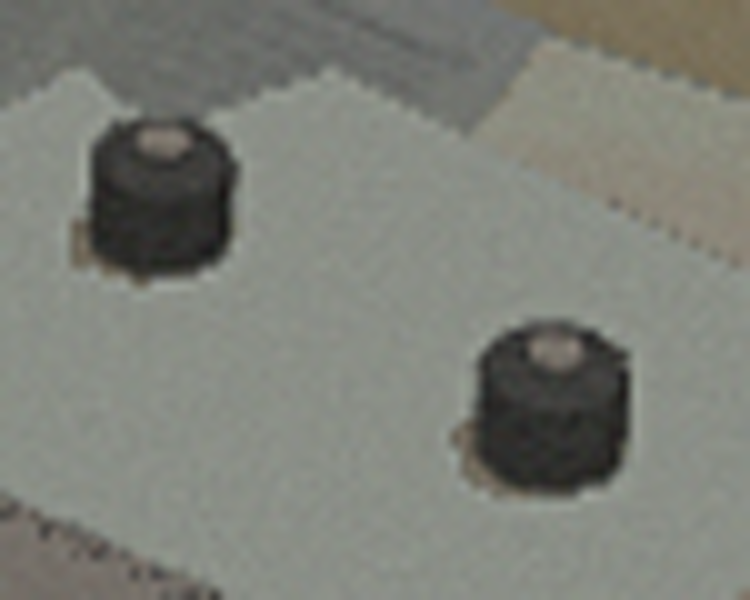

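View pics/tt.png

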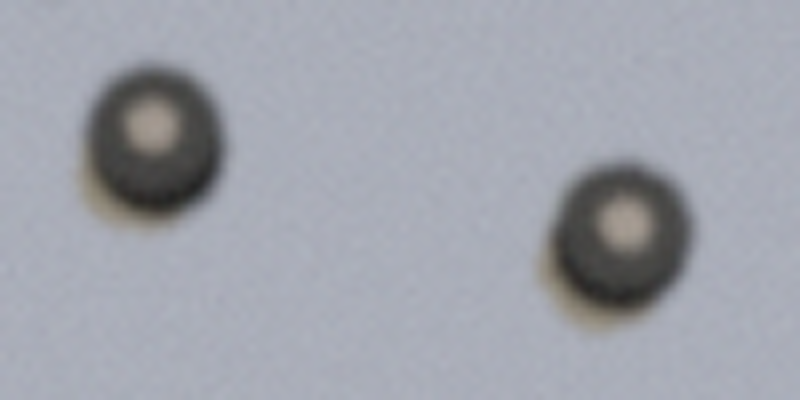

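```bash
python3 - <<'E'
from h import *
print('pins top',onz('top',[[288.6,190.3],[347.8,202.4]],.036))
print('pins scene',onz('scene',[[315.8,213.7],[355.2,234.5]],.036))
d=np.load('pics/scene0.npy');C=cloud('scene',d)
for u,v in((169,200),(316,214),(355,234),(177,228),(450,295)):print(u,v,C[v,u])
p=cv2.imread('pics/scene0.png')
# plate corners both views to compare: right far & near rivets
print('jar lid',onz('top',[[498.5,266.5]],.109))
E
```

```text
pins top [[ 0.6227  0.0728  0.036 ]
 [ 0.5977 -0.0498  0.036 ]]
pins scene [[ 0.6216  0.0688  0.036 ]
 [ 0.597  -0.053   0.036 ]]
169 200 [0.432  0.3622 0.0754]
316 214 [0.6207 0.0677 0.036 ]
355 234 [ 0.5982 -0.0519  0.0363]
177 228 [0.3565 0.2692 0.0745]
450 295 [ 0.289  -0.368   0.2327]
jar lid [[ 0.4603 -0.3248  0.109 ]]
```

```bash
python3 -m handwheel '[[0,0,-0.9,0,0,0,0.7],[0,0,-0.9,-0.01,-0.02,0,0.7],[0,0,-0.9,-0.0178,-0.0342,0,0.7],[0,0,0,-0.0178,-0.0342,0,0.7],[0,0,0,-0.0178,-0.0342,0,0.7],[0,0,0,-0.0178,-0.0342,0,0.7],[0,0,0,-0.0178,-0.0342,0,0.7],[0,0,0,-0.0178,-0.0342,0,0.7]]'
```

```text
time_s: 0.77
tcp_pos: [0.2828, 0.3582, 0.1906]
ee_rot: [0.021, 1.0, -0.002, -0.002]
wrist_force: [0.7, -1.2, 0.2]
width: 0.7
```

```bash
python3 -m handwheel '[[0,0,0.3,-0.018,-0.0355,0,0.7],[0,0,0,-0.018,-0.0355,0,0.7],[0,0,0,-0.018,-0.0355,0.005,0.7],[0,0,0,-0.018,-0.0355,0.01,0.7],[0,0,0,-0.018,-0.0355,0.01,0.7],[0,0,0,-0.018,-0.0355,0.01,0.7],[0,0,0,-0.018,-0.0355,0.01,0.7],[0,0,0,-0.018,-0.0355,0.01,0.7]]'
```

```text
time_s: 1.43
tcp_pos: [0.4083, 0.056, 0.1368]
ee_rot: [0.033, 0.999, -0.002, 0.001]
wrist_force: [1.8, -0.1, -0.0]
width: 0.702
```

```bash
python3 -m handwheel '[[0,0,0,-0.012,-0.012,0.02,0.7],[0,0,0,-0.011,-0.0115,0.02,0.7],[0,0,0,0,0,0.02,0.7],[0,0,0,0,0,0.02,0.7],[0,0,0,0,0,0,0.7]]'
python3 - <<'E'
from h import *
print(readout.sense()['tcp_pos'])
p,d=imaging.grab_frame('scene'); crop('s',p,220,190,420,310,4,'pics/a1.png'); 
E
```

```text
time_s: 1.85
tcp_pos: [0.4334, 0.0202, 0.0529]
ee_rot: [0.041, 0.999, -0.003, 0.002]
wrist_force: [-0.6, 0.5, -0.1]
width: 0.699
[0.4334 0.0202 0.0529]
```

View pics/a1.png

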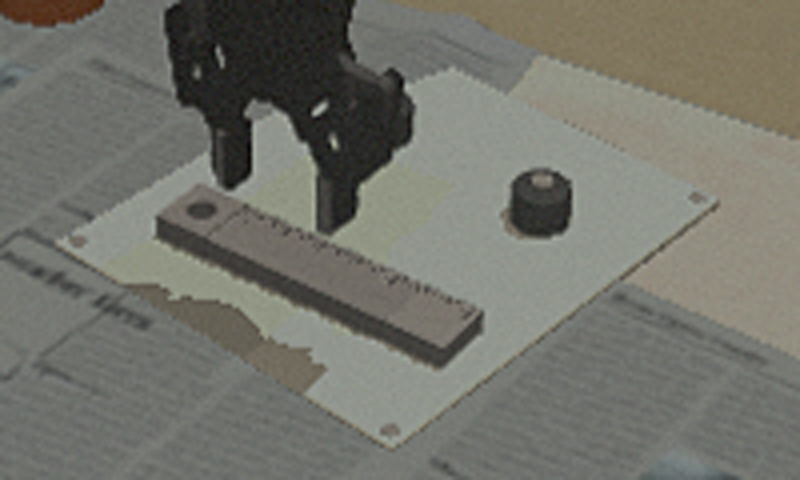

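```bash
python3 - <<'E'
from h import *
for uv in((278.2,237),(303.7,248)):
    o,d=ray('scene',[uv]); 
    for x in(.422,.433,.444): t=(x-o[0])/d[0,0]; print(uv,o+t*d[0])
E
```

```text
(278.2, 237) [0.422  0.0424 0.0989]
(278.2, 237) [0.433  0.0501 0.0891]
(278.2, 237) [0.444  0.0578 0.0793]
(303.7, 248) [ 0.422  -0.0213  0.0958]
(303.7, 248) [ 0.433  -0.0144  0.0859]
(303.7, 248) [ 0.444  -0.0076  0.0761]
```

```bash
python3 - <<'E'
from h import *
T=readout.sense()['tcp_pos']; print(T,proj('scene',T),proj('top',T))
p,d=imaging.grab_frame('scene'); C=cloud('scene',d)
for u,v in((278,234),(278,236),(304,243),(303,246),(304,247)):print(u,v,C[v,u])
p,d=imaging.grab_frame('top');crop('s',p,220,160,400,300,4.4,'pics/a2.png'); 
s=readout.sense();print(s['tcp_pos'],s['joint_pos'])
E
```

```text
[0.4341 0.0203 0.0543] [[290.2563 254.1514]] [[313.1787 281.1919]]
278 234 [0.4269 0.0462 0.1022]
278 236 [0.4339 0.0512 0.0908]
304 243 [ 0.4256 -0.0197  0.1058]
303 246 [ 0.4271 -0.0164  0.0957]
304 247 [0.5302 0.0452 0.0021]
[0.4367 0.0206 0.0568] [-0.097   0.0626 -0.6062  0.8906 -0.0052 -0.0173]
```

View pics/a2.png

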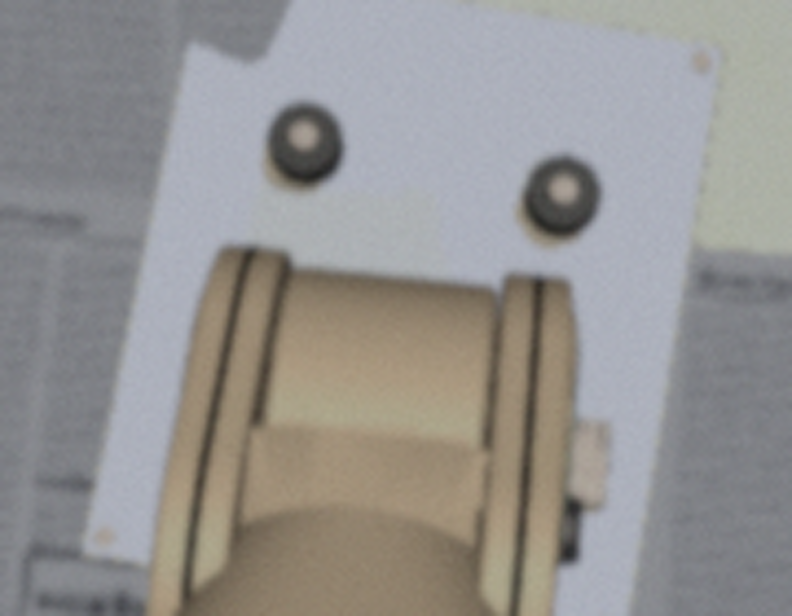

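```bash
python3 -m handwheel '[[0,0,0,0.004,0,0.01,0.7],[0,0,0,0,0,0.01,0.7],[0,0,0,0,0,0.01,0.7],[0,0,0,0,0,0,0.7],[0,0,0,0,0,0,0.7]]'
python3 - <<'E'
from h import *
s=readout.sense();print(s['tcp_pos'],s['ee_rot'],s['wrist_force'],s['qvel'])
p,d=imaging.grab_frame('scene'); crop('s',p,220,190,420,310,4,'pics/a3.png'); np.save('pics/a3.npy',d)
T=readout.sense()['tcp_pos']; print(T,proj('scene',T))
E
```

```text
time_s: 2.42
tcp_pos: [0.4373, 0.022, 0.03]
ee_rot: [0.038, 0.999, -0.003, 0.011]
wrist_force: [0.2, 0.6, -0.6]
width: 0.701
[0.4373 0.022  0.03  ] [ 0.038   0.9992 -0.0031  0.0111] [ 0.2098  0.5719 -0.6296] [ 0.0084  0.0031 -0.0171 -0.0061 -0.0021 -0.0002]
[0.4369 0.022  0.0299] [[290.3736 262.0397]]
```

View pics/a3.png

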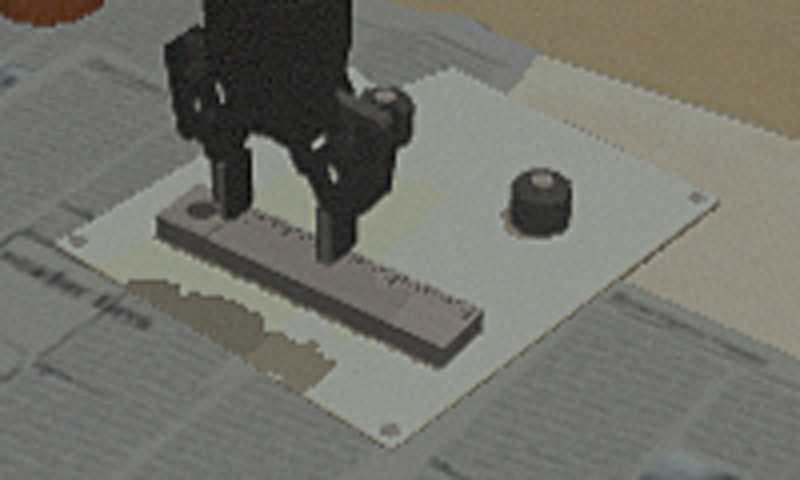

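```bash
python3 - <<'E'
from h import *
d=np.load('pics/a3.npy'); C=cloud('scene',d)
for u in (276,279,301,304):
    for v in range(232,262,3): print(u,v,C[v,u])
E
```

```text
276 232 [0.4296 0.0531 0.1032]
276 235 [0.428  0.0521 0.0967]
276 238 [0.4287 0.0528 0.088 ]
276 241 [0.4282 0.0528 0.0803]
276 244 [0.4293 0.0537 0.0713]
276 247 [0.4741 0.0857 0.0214]
276 250 [0.4622 0.0775 0.0239]
276 253 [0.4607 0.0766 0.0166]
276 256 [0.4603 0.0766 0.0083]
276 259 [0.4526 0.0714 0.0069]
279 232 [0.4399 0.0525 0.0972]
279 235 [0.4376 0.0511 0.0912]
279 238 [0.4382 0.0517 0.0826]
279 241 [0.4357 0.0501 0.0768]
279 244 [0.4899 0.0881 0.0191]
279 247 [0.48   0.0815 0.0194]
279 250 [0.4693 0.0742 0.0206]
279 253 [0.4605 0.0682 0.0202]
279 256 [0.4593 0.0676 0.0127]
279 259 [0.4611 0.069  0.0023]
301 232 [ 0.4237 -0.0134  0.1325]
301 235 [ 0.4216 -0.0148  0.1268]
301 238 [ 0.4228 -0.0141  0.1182]
301 241 [ 0.4204 -0.0156  0.1126]
301 244 [ 0.4232 -0.0139  0.1024]
301 247 [ 0.422  -0.0146  0.0957]
301 250 [ 0.4215 -0.015   0.0883]
301 253 [ 0.4197 -0.0161  0.082 ]
301 256 [ 0.4245 -0.0132  0.0696]
301 259 [0.4697 0.0152 0.0194]
304 232 [ 0.44   -0.0105  0.1215]
304 235 [ 0.4333 -0.0147  0.1196]
304 238 [ 0.4258 -0.0194  0.1184]
304 241 [ 0.4216 -0.0221  0.1144]
304 244 [ 0.4235 -0.021   0.1051]
304 247 [ 0.4232 -0.0213  0.0976]
304 250 [ 0.4241 -0.0207  0.089 ]
304 253 [ 0.4285 -0.0181  0.0771]
304 256 [0.4818 0.015  0.02  ]
304 259 [0.4722 0.0089 0.0204]
```

```bash
python3 -m handwheel '[[-0.08,0.25,0,0.002,0,0.012,0.7],[0,0,0,0,0,0.012,0.7],[0,0,0,0,0,0.006,0.7],[0,0,0,0,0,0,0.7],[0,0,0,0,0,0,0.7]]'
python3 - <<'E'
from h import *
s=readout.sense();print(s['tcp_pos'],s['ee_rot'],s['wrist_force'])
p,d=imaging.grab_frame('scene'); crop('s',p,220,190,420,310,4,'pics/a4.png'); np.save('pics/a4.npy',d)
C=cloud('scene',d)
for u in (276,301,304):
    for v in range(244,265,3): print(u,v,C[v,u])
E
```

```text
time_s: 2.88
tcp_pos: [0.438, 0.0224, 0.0017]
ee_rot: [0.037, 0.999, 0.001, 0.003]
wrist_force: [-0.0, -0.5, -0.5]
width: 0.702
[0.438  0.0224 0.0017] [0.0374 0.9993 0.0008 0.0025] [-0.0422 -0.4908 -0.4635]
276 244 [0.4301 0.0543 0.0705]
276 247 [0.4296 0.0541 0.0627]
276 250 [0.4299 0.0546 0.0542]
276 253 [0.4299 0.0548 0.0458]
276 256 [0.4603 0.0766 0.0083]
276 259 [0.4543 0.0726 0.0053]
276 262 [0.4453 0.0664 0.0052]
301 244 [ 0.4229 -0.0141  0.1027]
301 247 [ 0.4211 -0.0152  0.0965]
301 250 [ 0.4205 -0.0156  0.0892]
301 253 [ 0.4274 -0.0113  0.075 ]
301 256 [ 0.4212 -0.0153  0.0727]
301 259 [ 0.4247 -0.0131  0.0614]
301 262 [ 0.4254 -0.0127  0.0527]
304 244 [0.5364 0.0491 0.0055]
304 247 [ 0.4296 -0.0172  0.0919]
304 250 [ 0.4238 -0.0209  0.0893]
304 253 [ 0.4305 -0.0168  0.0752]
304 256 [ 0.4291 -0.0178  0.0686]
304 259 [ 0.4313 -0.0164  0.0584]
304 262 [ 0.427  -0.0192  0.0543]
```

View pics/a4.png

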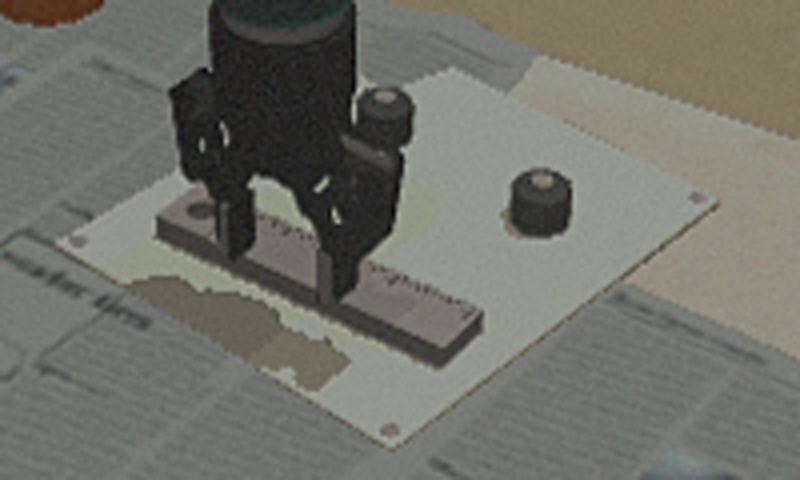

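```bash
python3 -m handwheel '[[0,0.05,0,0,0,0.01,0.7],[0,0,0,0,0,0.01,0.7],[0,0,0,0,0,0.003,0.7],[0,0,0,0,0,0,0.7],[0,0,0,0,0,0,0.7]]'
python3 - <<'E'
from h import *
s=readout.sense();print(s['tcp_pos'],s['ee_rot'],s['wrist_force'])
p,d=imaging.grab_frame('scene'); crop('s',p,220,190,420,310,4,'pics/a5.png'); np.save('pics/a5.npy',d)
C=cloud('scene',d)
for u in (276,301,304):
    for v in range(253,275,3): print(u,v,C[v,u])
E
```

```text
time_s: 3.35
tcp_pos: [0.4404, 0.0224, -0.0209]
ee_rot: [0.037, 0.999, 0.001, 0.002]
wrist_force: [0.3, -0.0, 0.4]
width: 0.703
[ 0.4404  0.0224 -0.0209] [0.0372 0.9993 0.0007 0.0024] [ 0.2513 -0.0227  0.3746]
276 253 [0.4304 0.0552 0.0453]
276 256 [0.4314 0.0561 0.036 ]
276 259 [0.4357 0.0594 0.0232]
276 262 [0.4456 0.0666 0.005 ]
276 265 [0.4379 0.0614 0.0038]
276 268 [0.4313 0.057  0.0016]
276 271 [0.4198 0.0491 0.0044]
276 274 [0.4107 0.0428 0.005 ]
301 253 [ 0.4246 -0.0131  0.0776]
301 256 [ 0.4275 -0.0113  0.0669]
301 259 [ 0.4261 -0.0122  0.0601]
301 262 [ 0.4271 -0.0116  0.051 ]
301 265 [ 0.4264 -0.0121  0.0436]
301 268 [ 0.4296 -0.0101  0.0322]
301 271 [ 0.4292 -0.0104  0.0242]
301 274 [ 0.4402 -0.0035  0.005 ]
304 253 [0.4883 0.0191 0.0226]
304 256 [ 0.4263 -0.0195  0.0712]
304 259 [ 0.4216 -0.0225  0.0675]
304 262 [ 0.4287 -0.0181  0.0528]
304 265 [ 0.4302 -0.0173  0.0432]
304 268 [ 0.4287 -0.0182  0.0363]
304 271 [ 0.4307 -0.0171  0.0262]
304 274 [ 0.4423 -0.01    0.0064]
```

View pics/a5.png

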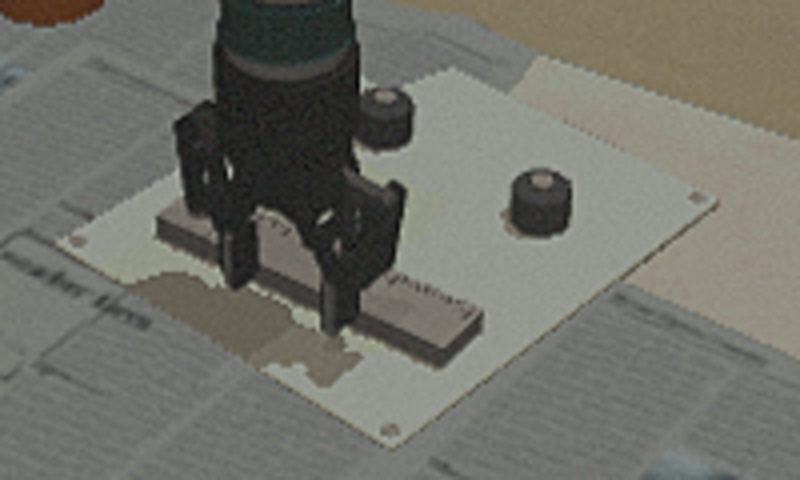

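```bash
python3 -m handwheel '[[0,0,0,0.005,0,0,0.7],[0,0,0,0,0,0.006,0.7],[0,0,0,0,0,0.002,0.7],[0,0,0,0,0,0,0.7]]'
python3 - <<'E'
from h import *
s=readout.sense();print(s['tcp_pos'],s['ee_rot'],s['wrist_force'])
p,d=imaging.grab_frame('scene'); crop('s',p,250,215,350,290,8,'pics/a6.png'); np.save('pics/a6.npy',d)
E
```

```text
time_s: 3.73
tcp_pos: [0.4359, 0.0227, -0.0285]
ee_rot: [0.037, 0.999, 0.001, 0.004]
wrist_force: [0.1, -0.0, -1.1]
width: 0.697
[ 0.4359  0.0227 -0.0285] [0.0372 0.9993 0.0007 0.0036] [ 0.1211 -0.0252 -1.0796]
```

View pics/a6.png

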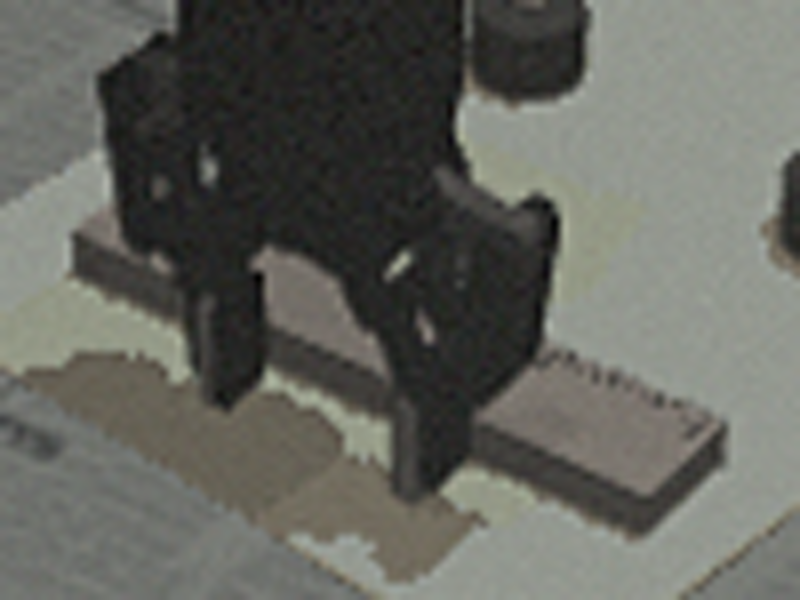

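```bash
python3 -m handwheel '[[0,0,0,-0.006,0.0006,0,0.7],[0,0,0,-0.006,0.0006,0,0.7],[0,0,0.1,-0.006,0.0006,0,0.7],[0,0,0.12,-0.006,0.0006,0,0.7],[0,0,0.12,-0.006,0.0006,0,0.7],[0,0,0.12,-0.006,0.0006,0,0.7],[0,0,0.12,-0.006,0.0006,0,0.7]]'
```

```text
time_s: 4.37
tcp_pos: [0.4578, 0.0259, -0.0322]
ee_rot: [0.063, 0.998, 0.001, -0.018]
wrist_force: [-8.8, 0.6, 8.7]
width: 0.701
```

View check.

```bash
python3 -m handwheel '[[0,-0.3,0,0,0,-0.004,0.7],[0,-0.1,0,-0.004,0,-0.002,0.7],[0,0,0,0,0,0,0.7]]'
python3 - <<'E'
from h import *
s=readout.sense();print(s['tcp_pos'],s['ee_rot'],s['wrist_force'])
p,d=imaging.grab_frame('scene'); crop('s',p,250,200,390,290,5.6,'pics/a7.png'); np.save('pics/a7.npy',d)
E
```

```text
time_s: 4.62
tcp_pos: [0.4628, 0.0256, -0.0265]
ee_rot: [0.063, 0.998, 0.0, -0.0]
wrist_force: [-0.3, -0.8, 0.4]
width: 0.7
[ 0.4628  0.0256 -0.0265] [ 0.0626  0.998   0.0004 -0.0004] [-0.3009 -0.8026  0.3741]
```

View pics/a7.png

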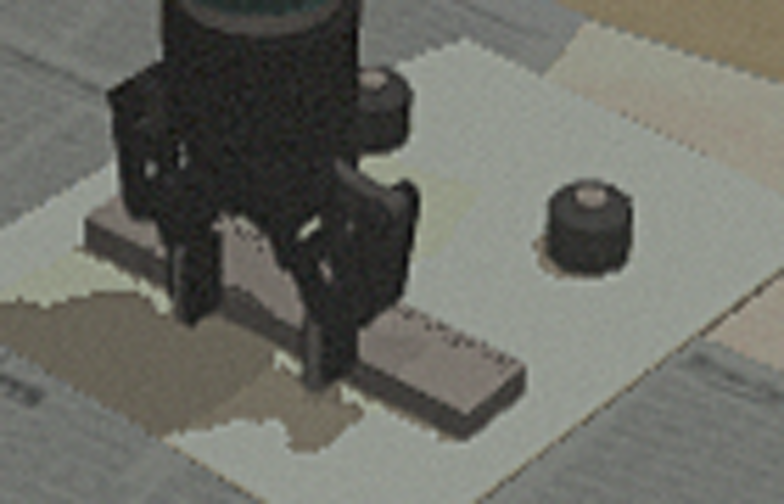

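```bash
python3 -m handwheel '[[0,-0.05,0.1,-0.007,0.0006,-0.0005,0.7],[0,-0.05,0.14,-0.007,0.0006,-0.0005,0.7],[0,-0.05,0.14,-0.007,0.0006,-0.0005,0.7],[0,-0.05,0.14,-0.007,0.0006,-0.0005,0.7],[0,-0.05,0.14,-0.007,0.0006,-0.0005,0.7],[0,-0.05,0.14,-0.007,0.0006,-0.0005,0.7]]'
```

```text
time_s: 5.17
tcp_pos: [0.5038, 0.0229, -0.0248]
ee_rot: [0.101, 0.995, -0.0, 0.01]
wrist_force: [-2.4, 0.1, -2.2]
width: 0.697
```

```bash
python3 -m handwheel '[[0,0.15,0,-0.006,0.0012,0,0.7],[0,0,0,-0.006,0.0012,0,0.7],[0,0,0,-0.005,0.001,0,0.7],[0,0,0,-0.004,0.0005,0,0.7],[0,0,0,0,0,0,0.7]]'
python3 - <<'E'
from h import *
s=readout.sense();print(s['tcp_pos'],s['ee_rot'],s['wrist_force'])
p,d=imaging.grab_frame('scene'); crop('s',p,250,190,390,280,5.6,'pics/a8.png')
p,d=imaging.grab_frame('top'); crop('s',p,230,150,390,270,4.5,'pics/a9.png')
E
```

```text
time_s: 5.58
tcp_pos: [0.5279, 0.022, -0.0246]
ee_rot: [0.102, 0.995, -0.0, 0.002]
wrist_force: [-1.7, 0.1, -2.7]
width: 0.702
[ 0.5279  0.022  -0.0246] [ 0.1024  0.9947 -0.0001  0.0025] [-1.6529  0.062  -2.7135]
```

View pics/a8.png

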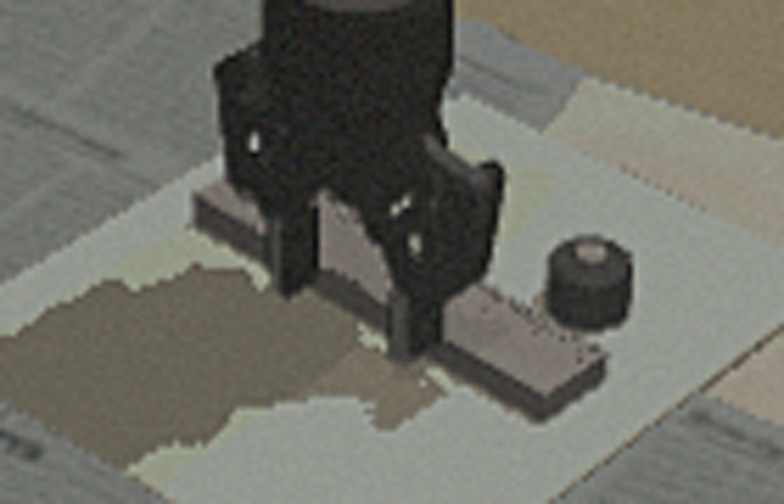

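View pics/a9.png

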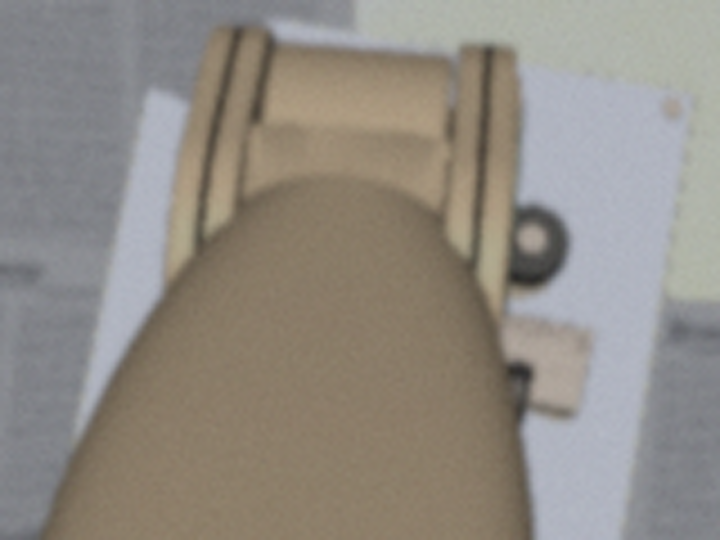

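```bash
python3 -m handwheel '[[0,0,0,-0.004,0.0006,0.0005,0.7],[0,0,0,-0.004,0.0006,0,0.7],[0,0,0,-0.003,0.0006,0,0.7],[0,0,0,-0.003,0,0,0.7]]'; python3 -m handwheel '[[0,0,0,-0.003,0,0,0.7],[0,0,0,-0.003,0,0,0.7]]'
```

```text
time_s: 6.02
tcp_pos: [0.5316, 0.0219, -0.025]
ee_rot: [0.102, 0.995, -0.0, -0.006]
wrist_force: [-7.7, 1.7, 7.1]
width: 0.699
time_s: 6.18
tcp_pos: [0.531, 0.0221, -0.0251]
ee_rot: [0.102, 0.995, 0.0, -0.012]
wrist_force: [-7.2, 1.2, 6.6]
width: 0.699
```

```bash
python3 -m handwheel '[[0,-0.25,0,0,0,-0.003,0.7],[0,-0.05,0,-0.002,0,-0.001,0.7],[0,0,0,-0.002,0,0,0.7]]'
python3 - <<'E'
from h import *
s=readout.sense();print(s['tcp_pos'],s['ee_rot'],s['wrist_force'])
p,d=imaging.grab_frame('scene'); crop('s',p,280,190,380,265,8,'pics/b1.png')
E
```

```text
time_s: 6.43
tcp_pos: [0.5353, 0.0214, -0.0204]
ee_rot: [0.102, 0.995, -0.001, 0.003]
wrist_force: [-2.6, -0.2, -1.6]
width: 0.698
[ 0.5353  0.0214 -0.0204] [ 0.1021  0.9948 -0.0011  0.0026] [-2.5621 -0.2401 -1.5947]
```

View pics/b1.png

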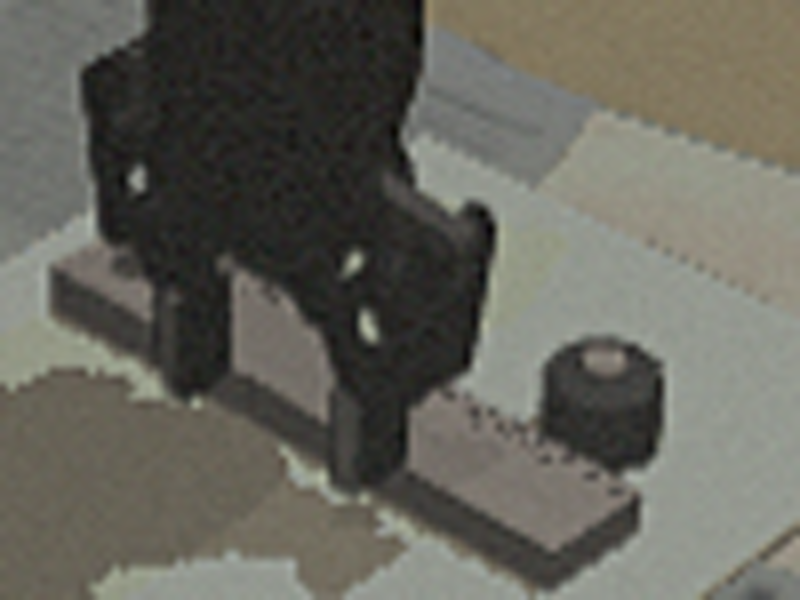

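```bash
python3 -m handwheel '[[0,0,0,0.012,0.003,0,0.7],[0,0,0,0.012,0,-0.008,0.4],[0,0,0,0,0,-0.006,0.1],[0,0,0,0,0,0,0],[0,0,0,0,0,0,0],[0,0,0,0,0,0,0]]'
python3 - <<'E'
from h import *
s=readout.sense();print(s['tcp_pos'],s['ee_rot'],s['wrist_force'])
p,d=imaging.grab_frame('scene'); crop('s',p,270,190,370,265,8,'pics/b2.png')
E
```

```text
time_s: 6.98
tcp_pos: [0.5176, 0.0295, -0.004]
ee_rot: [0.102, 0.995, -0.001, 0.009]
wrist_force: [-0.2, -0.3, -0.0]
width: 0.006
[ 0.5176  0.0295 -0.004 ] [ 0.1024  0.9947 -0.0009  0.0088] [-0.178  -0.2682 -0.0017]
```

View pics/b2.png

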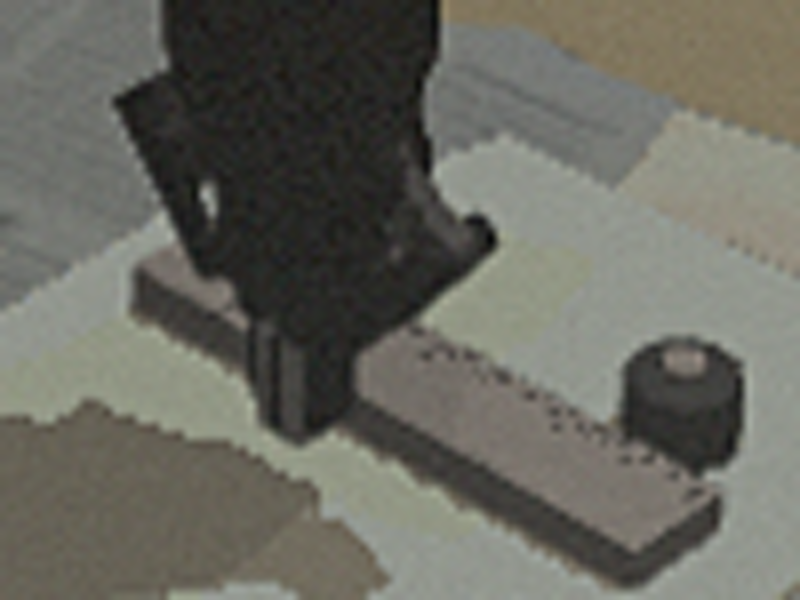

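```bash
python3 - <<'E'
from h import *
o,d=ray('scene',[[307.2,245]])
for x in(.50,.505,.51,.515): t=(x-o[0])/d[0,0]; print(o+t*d[0])
E
```

```text
[0.5    0.018  0.0382]
[0.505  0.021  0.0338]
[0.51   0.0241 0.0294]
[0.515  0.0271 0.025 ]
```

```bash
python3 -m handwheel '[[0,0.2,0,0,0,0.008,0],[0,0,0,0,0,0.007,0],[0,0,0,-0.003,0,0.001,0],[0,0,0,-0.005,0,0,0],[0,-0.1,0,-0.005,0,0,0]]'
python3 -m handwheel '[[0,-0.1,0,-0.004,0,0,0],[0,-0.1,0,-0.004,0,0,0],[0,-0.1,0,-0.004,0,0,0]]'
```

```text
time_s: 7.45
tcp_pos: [0.5318, 0.0264, -0.0231]
ee_rot: [0.103, 0.995, -0.0, 0.003]
wrist_force: [-0.0, -0.5, -0.0]
width: 0.0
time_s: 7.7
tcp_pos: [0.5385, 0.0248, -0.0245]
ee_rot: [0.103, 0.995, -0.001, 0.011]
wrist_force: [-8.7, 2.7, 7.1]
width: -0.001
```

```bash
python3 -m handwheel '[[0,0,0,0.001,0,-0.003,0],[0,0,0,-0.003,0,-0.001,0],[0,0,0,-0.004,0,0,0],[0,0,0,-0.004,0,0,0]]'
python3 -m handwheel '[[0,0,0,-0.004,0,0,0],[0,0,0,-0.005,0,0,0]]'
```

```text
time_s: 8.03
tcp_pos: [0.5425, 0.0238, -0.021]
ee_rot: [0.102, 0.995, -0.001, 0.006]
wrist_force: [-8.6, 2.0, 7.1]
width: -0.004
time_s: 8.2
tcp_pos: [0.543, 0.0236, -0.0217]
ee_rot: [0.102, 0.995, 0.0, -0.003]
wrist_force: [-14.7, 3.2, 12.8]
width: -0.002
```

```bash
python3 - <<'E'
from h import *
s=readout.sense();print(s['tcp_pos'],s['ee_rot'],s['wrist_force'])
p,d=imaging.grab_frame('scene'); crop('s',p,270,190,370,265,8,'pics/b3.png')
E
```

```text
[ 0.543   0.0236 -0.0217] [ 0.1018  0.9948  0.0002 -0.0025] [-14.7144   3.2274  12.751 ]
```

View pics/b3.png

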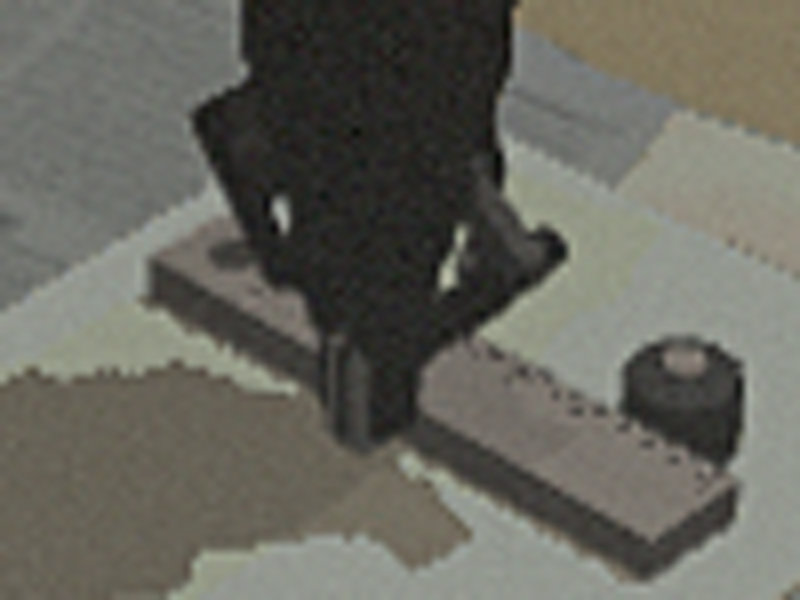

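```bash
python3 -m handwheel '[[0,0,0,0.006,0,-0.001,0],[0,0,0,0.02,0,-0.005,0],[0,0,0,0.02,0,-0.03,0],[0,0,0,0.005,0.02,-0.04,0.3],[0,0,0,0.005,0.035,-0.03,1],[0,0,0,0.005,0.035,-0.02,1],[0,0,0,0,0.035,0,1],[0,0,0,0,0.035,0,1]]'
python3 -m handwheel '[[0,0,0,0,0.035,0,1],[0,0,0,0,0.035,0,1],[0,0,0,0,0.03,0,1],[0,0,0,0,0.02,0,1],[0,0,0,0,0,0,1]]'
python3 - <<'E'
from h import *
s=readout.sense();print(s['tcp_pos'],s['ee_rot'])
p,d=imaging.grab_frame('scene'); cv2.imwrite('pics/s2.png',p);np.save('pics/s2.npy',d); 
p,d=imaging.grab_frame('top'); cv2.imwrite('pics/t2.png',p); crop('s',p,230,150,390,270,5,'pics/b5.png')
E
```

```text
time_s: 8.92
tcp_pos: [0.5226, 0.1908, 0.1105]
ee_rot: [0.109, 0.994, 0.001, 0.004]
wrist_force: [0.8, -0.8, -0.3]
width: 0.708
time_s: 9.33
tcp_pos: [0.5604, 0.3239, 0.1183]
ee_rot: [0.106, 0.994, 0.007, 0.016]
wrist_force: [-1.1, -0.6, -0.5]
width: 1.003
[0.5604 0.3239 0.1183] [0.1058 0.9942 0.0071 0.0156]
```

View pics/s2.png

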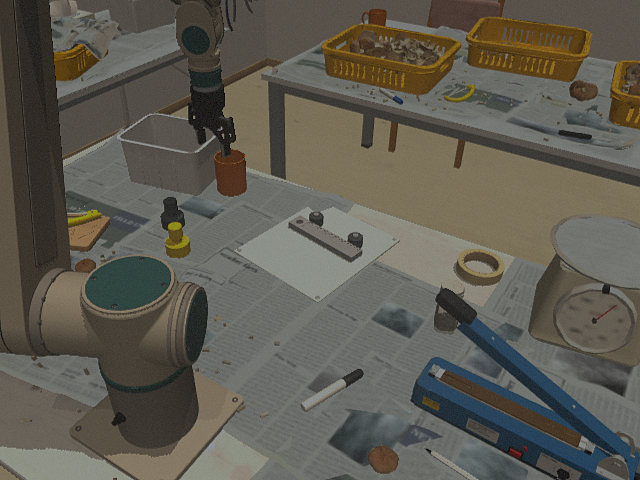

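View pics/b5.png

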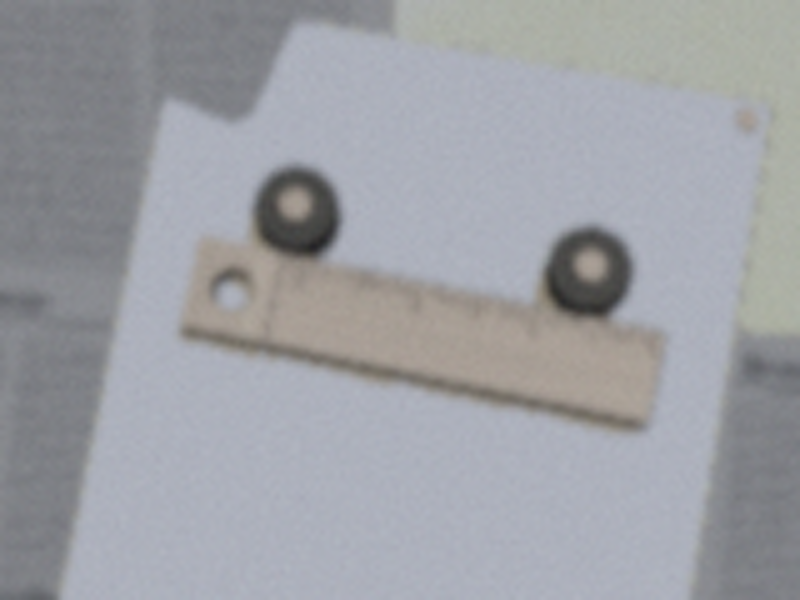

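The view shows the straightedge (top crop corners about (195,240) to (650,430)) touching both stops at (297,213) and (590,268) at once. I'll measure its centre, and move the gripper away from the mug.

```bash
python3 - <<'E'
from h import *
k=lambda a:np.array(a)/5+[230,150]-.4
# top-face corners in crop b5: TL, TR, BR, BL
c=k([(200,238),(666,330),(648,424),(182,330)])
w=onz('top',c,.022)[:,:2]; print(w,'centre',w.mean(0),'len',np.linalg.norm(w[0]-w[1]),np.linalg.norm(w[1]-w[2]))
st=onz('top',k([(294,203),(590,264)]),.036)[:,:2];print('stops',st)
t=(w[0]-w[1])/np.linalg.norm(w[0]-w[1]);print('ang',np.degrees(np.arctan2(t[1],t[0])))
n=np.array([t[1],-t[0]]);print('stop x,y in edge frame',(st-w.mean(0))@n,(st-w.mean(0))@t)
p=cv2.imread('pics/t2.png'); from m import edge_pose
ww,m=edge_pose(p,(262,195,366,240)); r=cv2.minAreaRect((ww*1000).astype(np.float32));print(r)
s=cv2.imread('pics/s2.png'); crop('s',s,275,200,375,270,8,'pics/b6.png')
E
```

```text
[[ 0.6113  0.1134]
 [ 0.5729 -0.0818]
 [ 0.5332 -0.074 ]
 [ 0.5719  0.1201]] centre [0.5723 0.0194] len 0.19897723498413325 0.04049550461097702
stops [[ 0.6229  0.0732]
 [ 0.5977 -0.0494]]
ang 78.88948767846074
stop x,y in edge frame [0.0393 0.0382] [ 0.0625 -0.0626]
((584.1539306640625, 17.653099060058594), (197.34365844726562, 72.39567565917969), 78.37047576904297)
```

View pics/b6.png

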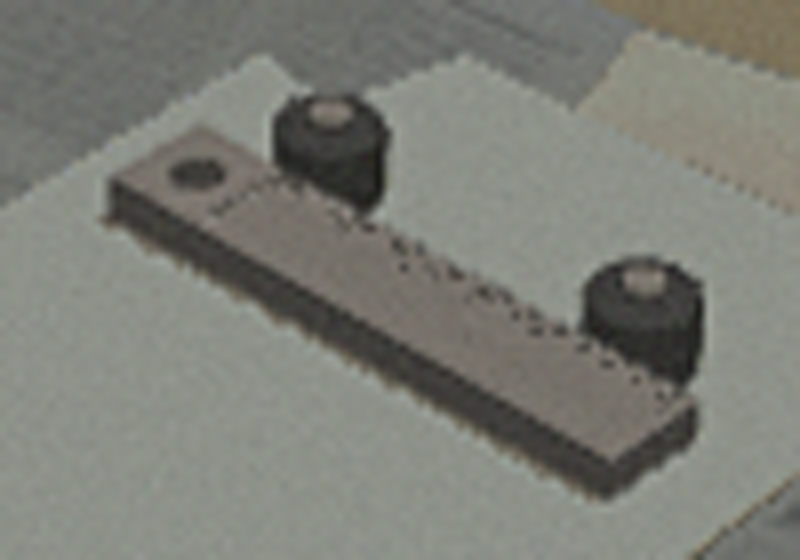

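```bash
python3 -m handwheel '[[0.2,0.3,0,0.015,0,0,1],[0,0,0,0.022,0.001,0,1],[0,0,0,0.022,0.001,0,1],[0,0,0,0.022,0.001,0,1],[0,0,0,0.022,0.002,0,1],[0,0,0,0.018,0.002,0,1],[0,0,0,0,0,0,1],[0,0,0,0,0,0,1]]'
```

```text
time_s: 10.1
tcp_pos: [0.4406, 0.3429, 0.1164]
ee_rot: [0.114, 0.994, -0.004, 0.002]
wrist_force: [1.6, 0.9, -0.3]
width: 0.996
```

```bash
cat > w.py <<'E'
from h import *
import sys
tx,ty=float(sys.argv[1]),float(sys.argv[2])
s=readout.sense();T=s['tcp_pos'];x,y,z,w=s['ee_rot']
from scipy.spatial.transform import Rotation as R
M=R.from_quat(s['ee_rot']).as_matrix()
print('t',s['time_s'],'tcp',T,'f',s['wrist_force'],'w',round(s['width'],3))
print('shift to target xy (tool)',M.T@np.array([tx-T[0],ty-T[1],0]))
zt=M.T@np.array([0,0,-1.]); # desired z in tool frame
rv=np.cross([0,0,1],zt); print('tilt fix units',np.degrees(rv)/5,'yaw of y',np.degrees(np.arctan2(M[1,1],M[0,1])))
E
python3 w.py .431 .3615
python3 - <<'E'
from h import *
p,d=imaging.grab_frame('scene'); crop('s',p,120,120,240,260,4.2,'pics/d1.png')
k=lambda a:np.array(a)/8+[275,200]-.4
w=onz('scene',k([(205,127),(695,400),(615,462),(110,182)]),.022);print(w,w.mean(0))
E
```

```text
t 10.1 tcp [0.4406 0.3429 0.1164] f [ 1.5604  0.9326 -0.2671] w 0.996
shift to target xy (tool) [ 0.0136  0.016  -0.0002]
tilt fix units [-0.0914  0.0522  0.    ] yaw of y 76.94067310707901
[[ 0.612   0.1077  0.022 ]
 [ 0.5703 -0.0844  0.022 ]
 [ 0.5327 -0.0787  0.022 ]
 [ 0.5713  0.1159  0.022 ]] [0.5716 0.0151 0.022 ]
```

View pics/d1.png

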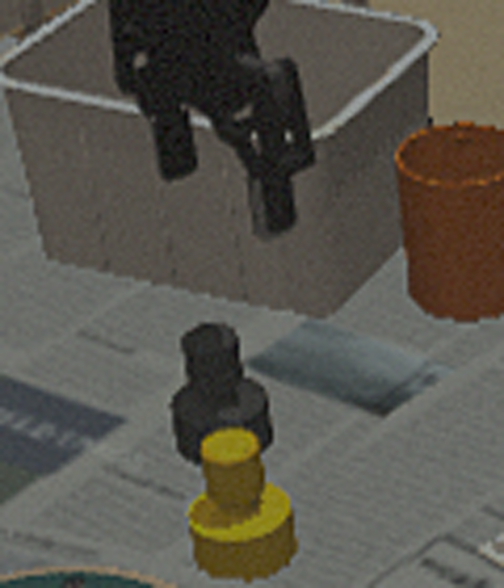

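```bash
python3 -m handwheel '[[-0.09,0.05,0,0.007,0.008,0.015,1],[0,0,0,0.006,0.007,0.015,1],[0,0,0,0,0.001,0.015,1],[0,0,0,0,0,0.01,1],[0,0,0,0,0,0,1]]'
python3 w.py .431 .3615
python3 - <<'E'
from h import *
p,d=imaging.grab_frame('scene'); crop('s',p,130,130,230,250,5,'pics/d2.png')
C=cloud('scene',d); 
p2,d2=imaging.grab_frame('top'); crop('s',p2,90,240,210,340,5,'pics/d3.png')
E
```

```text
time_s: 10.57
tcp_pos: [0.4396, 0.3592, 0.0618]
ee_rot: [0.118, 0.993, 0.002, 0.004]
wrist_force: [-0.2, 0.1, -0.7]
width: 1.003
t 10.5667 tcp [0.4396 0.3592 0.0618] f [-0.2447  0.0816 -0.7158] w 1.003
shift to target xy (tool) [ 0.0088  0.0002 -0.0001]
tilt fix units [ 0.0534  0.0842 -0.    ] yaw of y 76.44563608709979
```

View pics/d2.png

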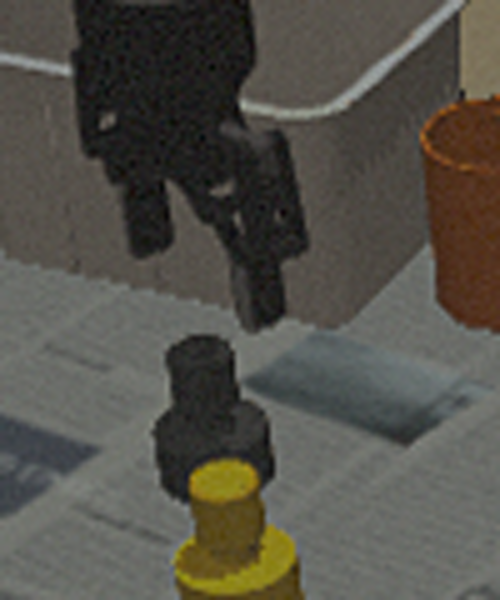

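View pics/d3.png

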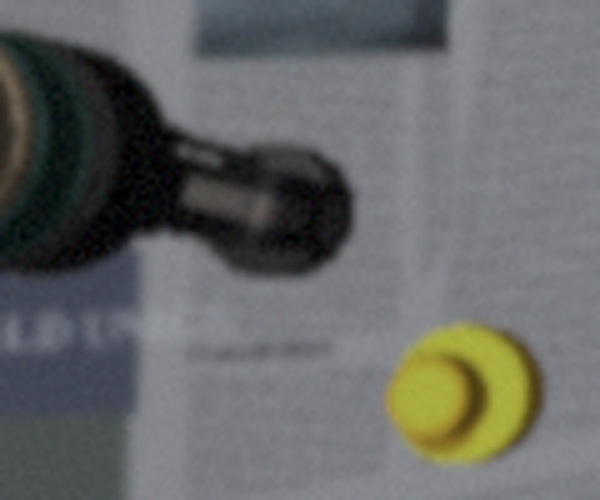

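```bash
python3 - <<'E'
from h import *
for z in(.077,.095,.1,.105,.11): print(z,proj('scene',[[.431,.3615,z],[.4396,.3592,z]]))
T=np.array([.4396,.3592]);a=np.radians(76.4);y=np.array([np.cos(a),np.sin(a)])
for z in(.095,.1,.105,.11,.115):
  print(z,[proj('scene',[*(T+s*.050*y),z])[0] for s in(1,-1)])
E
```

```text
0.077 [[168.843  199.7041]
 [172.0832 198.3527]]
0.095 [[167.8291 193.2294]
 [171.0985 191.8915]]
0.1 [[167.5446 191.4128]
 [170.8223 190.0787]]
0.105 [[167.2589 189.5881]
 [170.5448 188.2579]]
0.11 [[166.9719 187.7554]
 [170.2661 186.4291]]
0.095 [array([159.2466, 183.9399]), array([183.4431, 200.1736])]
0.1 [array([158.9504, 182.1463]), array([183.1886, 198.3415])]
0.105 [array([158.653, 180.345]), array([182.933 , 196.5012])]
0.11 [array([158.3544, 178.5359]), array([182.6763, 194.6526])]
0.115 [array([158.0544, 176.7191]), array([182.4183, 192.7958])]
```

```bash
python3 -m handwheel '[[0.05,0.08,0,0.009,0,0,1],[0,0,0,0.002,0,0,1],[0,0,0,0,0,0,1]]'
python3 w.py .431 .3615
```

```text
time_s: 10.92
tcp_pos: [0.4314, 0.3629, 0.0657]
ee_rot: [0.119, 0.993, 0.002, 0.002]
wrist_force: [-0.8, 0.0, 0.8]
width: 1.0
t 10.9167 tcp [0.4314 0.3629 0.0657] f [-0.757   0.0459  0.7798] w 1.0
shift to target xy (tool) [ 0.     -0.0015 -0.    ]
tilt fix units [ 0.048   0.0419 -0.    ] yaw of y 76.32589067441818
```

```bash
python3 -m handwheel '[[0.05,0.04,0,0.001,-0.001,0.012,1],[0,0,0,0.001,0,0.012,1],[0,0,0,0.001,0,0.012,1],[0,0,0,0,0,0,1],[0,0,0,0,0,0,1]]'
python3 w.py .431 .3615
python3 - <<'E'
from h import *
p,d=imaging.grab_frame('scene'); crop('s',p,130,150,230,250,5.8,'pics/d4.png')
E
```

```text
time_s: 11.33
tcp_pos: [0.43, 0.3644, 0.0298]
ee_rot: [0.118, 0.993, 0.002, 0.002]
wrist_force: [0.2, 0.9, 0.3]
width: 1.003
t 11.3333 tcp [0.43   0.3644 0.0298] f [0.2211 0.883  0.2907] w 1.003
shift to target xy (tool) [-0.0017 -0.0026 -0.    ]
tilt fix units [ 0.0421  0.0496 -0.    ] yaw of y 76.39284296068034
```

View pics/d4.png

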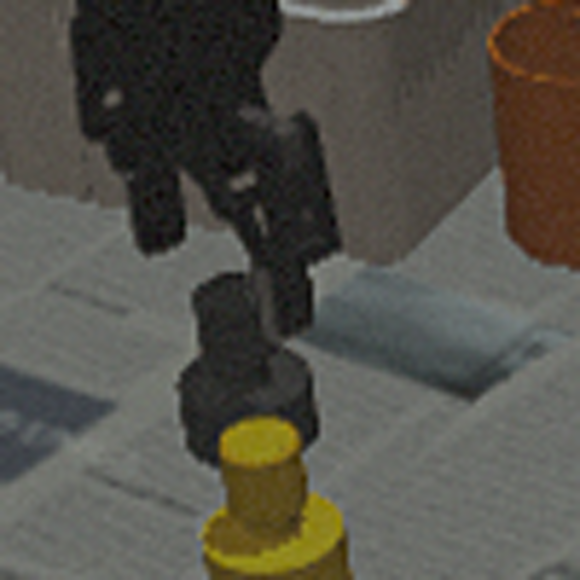

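```bash
python3 -m handwheel '[[0.04,0.05,0,-0.001,-0.002,0.01,1],[0,0,0,0,0,0.009,1],[0,0,0,0,0,0.003,1],[0,0,0,0,0,0,1]]'
python3 w.py .431 .3615
python3 - <<'E'
from h import *
p,d=imaging.grab_frame('scene'); crop('s',p,130,150,230,250,5.8,'pics/d5.png')
E
```

```text
time_s: 11.72
tcp_pos: [0.4316, 0.3626, 0.007]
ee_rot: [0.118, 0.993, 0.001, 0.001]
wrist_force: [0.3, -0.7, -0.1]
width: 1.0
t 11.7167 tcp [0.4316 0.3626 0.007 ] f [ 0.3044 -0.6875 -0.1402] w 1.0
shift to target xy (tool) [ 0.0003 -0.0012 -0.    ]
tilt fix units [ 0.0156  0.012  -0.    ] yaw of y 76.39032334228526
```

View pics/d5.png

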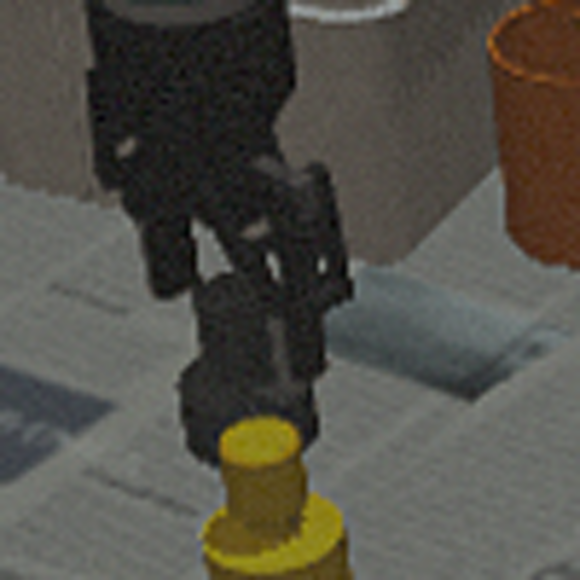

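```bash
python3 -m handwheel '[[0,0,0,0,0,0,0.6],[0,0,0,0,0,0,0.3],[0,0,0,0,0,0,0],[0,0,0,0,0,0,0],[0,0,0,0,0,0,0],[0,0,0,0,0,0,0]]'
python3 w.py .431 .3615
python3 - <<'E'
from h import *
p,d=imaging.grab_frame('scene'); crop('s',p,130,150,230,250,5.8,'pics/d6.png')
E
```

```text
time_s: 12.27
tcp_pos: [0.4328, 0.3642, 0.0084]
ee_rot: [0.118, 0.993, 0.002, 0.001]
wrist_force: [-0.6, -0.0, -3.5]
width: 0.357
t 12.2667 tcp [0.4328 0.3642 0.0084] f [-0.6297 -0.02   -3.5328] w 0.357
shift to target xy (tool) [ 0.0011 -0.003  -0.    ]
tilt fix units [ 0.0573  0.0266 -0.    ] yaw of y 76.40227342498767
```

View pics/d6.png

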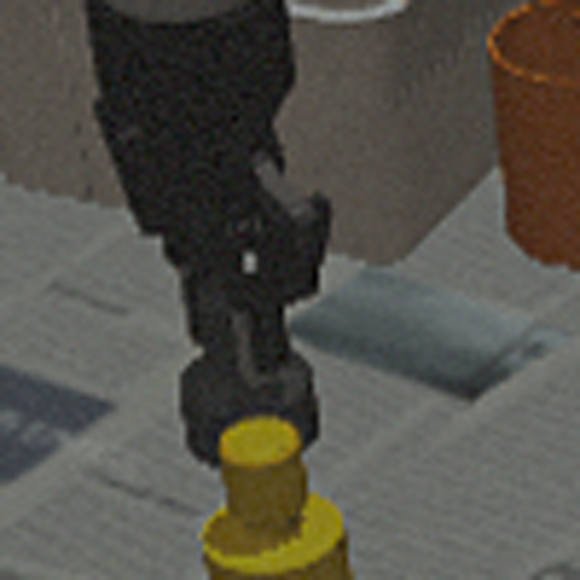

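```bash
python3 -m handwheel '[[0,0,0,0,0,-0.006,0],[0,0,0,0,0,-0.012,0],[0,0,0,0,0,-0.02,0],[0,0,0,0,0,-0.025,0],[0,0,0,0,0,-0.025,0],[0,0,0,0,0,-0.02,0],[0,0,0,0,0,-0.01,0],[0,0,0,0,0,0,0]]'
python3 w.py .5725 .0195
python3 - <<'E'
from h import *
p,d=imaging.grab_frame('scene'); crop('s',p,100,80,260,260,3.2,'pics/d7.png')
E
```

```text
time_s: 12.98
tcp_pos: [0.4223, 0.3553, 0.1225]
ee_rot: [0.119, 0.993, -0.008, -0.008]
wrist_force: [1.3, -1.1, -5.7]
width: 0.358
t 12.9833 tcp [0.4223 0.3553 0.1225] f [ 1.3217 -1.0571 -5.7242] w 0.358
shift to target xy (tool) [-0.2251 -0.2909  0.0023]
tilt fix units [-0.2106 -0.1571  0.    ] yaw of y 76.38344066797022
```

View pics/d7.png

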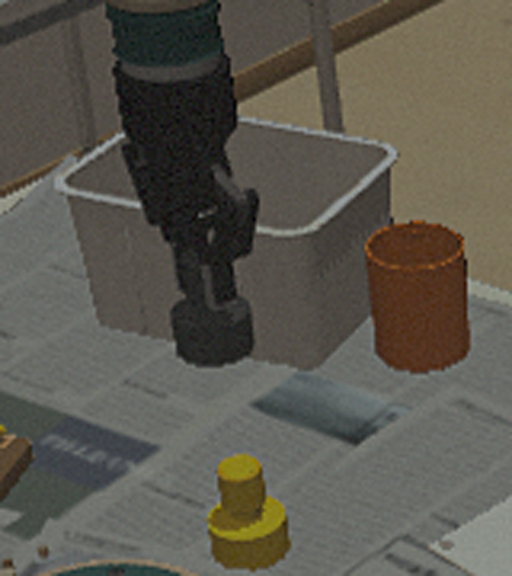

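```bash
python3 -m handwheel '[[-0.15,-0.1,0,-0.01,-0.014,0,0],[0,0,0,-0.02,-0.026,0,0],[0,0,0,-0.023,-0.03,0,0],[0,0,0,-0.023,-0.03,0,0],[0,0,0,-0.023,-0.03,0,0],[0,0,0,-0.023,-0.03,0,0],[0,0,0,-0.023,-0.03,0,0],[0,0,0,-0.018,-0.025,0,0]]'
python3 w.py .5725 .0195
```

```text
time_s: 13.7
tcp_pos: [0.5213, 0.1015, 0.1058]
ee_rot: [0.111, 0.994, -0.006, -0.014]
wrist_force: [0.2, 0.1, -4.1]
width: 0.351
t 13.7 tcp [0.5213 0.1015 0.1058] f [ 0.2013  0.1035 -4.0938] w 0.351
shift to target xy (tool) [-0.0681 -0.0687 -0.0009]
tilt fix units [-0.1633 -0.3124  0.    ] yaw of y 77.21231378306356
```

```bash
python3 -m handwheel '[[-0.1,-0.15,0,-0.018,-0.018,0,0],[-0.05,-0.1,0,-0.018,-0.018,0,0],[0,-0.05,0,-0.013,-0.012,0,0],[0,0,0,-0.008,-0.006,0,0],[0,0,0,0,0,0,0],[0,0,0,0,0,0,0]]'
python3 w.py .5725 .0195
```

```text
time_s: 14.2
tcp_pos: [0.5592, 0.025, 0.0926]
ee_rot: [0.117, 0.993, -0.003, -0.01]
wrist_force: [0.1, 0.7, -4.7]
width: 0.356
t 14.2 tcp [0.5592 0.025  0.0926] f [ 0.1324  0.6516 -4.7321] w 0.356
shift to target xy (tool) [-0.0142 -0.0023 -0.0003]
tilt fix units [-0.088  -0.2196  0.    ] yaw of y 76.57823902103524
```

```bash
python3 -m handwheel '[[-0.09,-0.2,0,-0.01,-0.002,0.006,0],[0,-0.05,0,-0.005,0,0.008,0],[0,0,0,0,0,0.006,0],[0,0,0,0,0,0,0],[0,0,0,0,0,0,0]]'
python3 w.py .5725 .0195
python3 - <<'E'
from h import *
p,d=imaging.grab_frame('scene'); crop('s',p,260,140,380,270,4.4,'pics/e1.png')
p,d=imaging.grab_frame('top'); crop('s',p,230,150,390,270,5,'pics/e2.png')
E
```

```text
time_s: 14.62
tcp_pos: [0.5679, 0.0247, 0.0676]
ee_rot: [0.114, 0.993, 0.001, -0.003]
wrist_force: [-0.6, 0.1, -4.5]
width: 0.355
t 14.6167 tcp [0.5679 0.0247 0.0676] f [-0.5796  0.1051 -4.5198] w 0.355
shift to target xy (tool) [-0.0056 -0.004  -0.    ]
tilt fix units [ 0.0118 -0.0816  0.    ] yaw of y 76.87666069600752
```

View pics/e1.png

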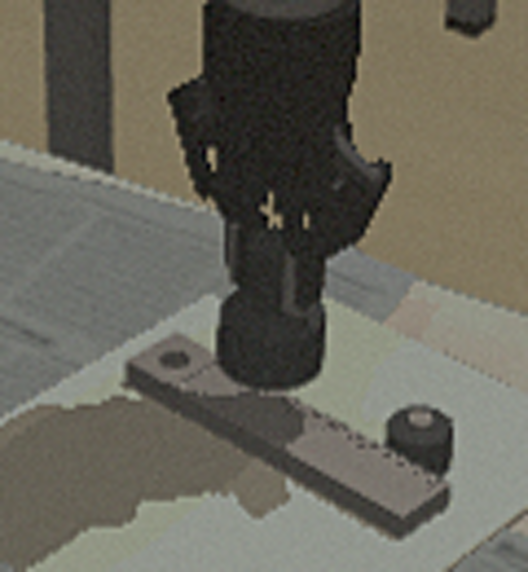

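View pics/e2.png

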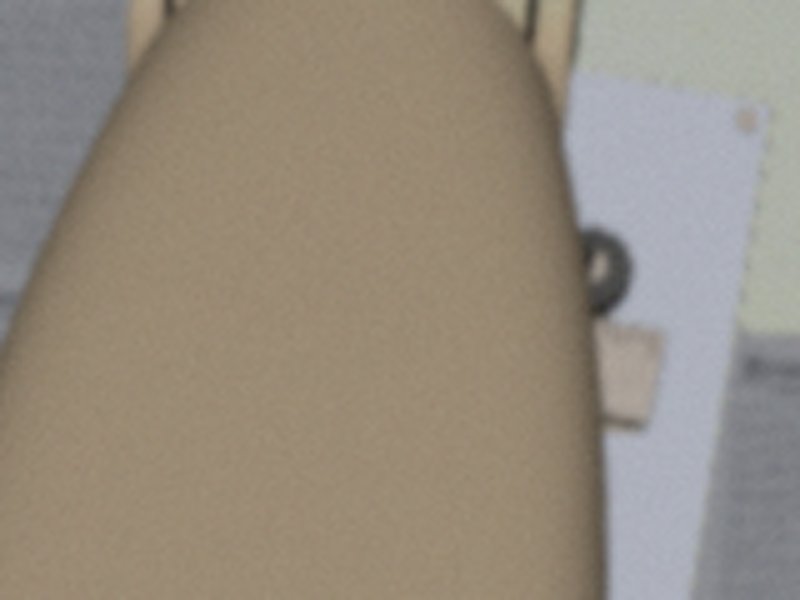

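```bash
python3 -m handwheel '[[0,-0.08,0,-0.005,-0.004,0.007,0],[0,0,0,-0.001,0,0.008,0],[0,0,0,0,0,0.006,0],[0,0,0,0,0,0,0],[0,0,0,0,0,0,0]]'
python3 w.py .5725 .0195
python3 - <<'E'
from h import *
p,d=imaging.grab_frame('scene'); crop('s',p,270,170,370,270,6,'pics/e3.png')
s=readout.sense()['tcp_pos'];print(s)
for c in ([.5725,.0195],[.5716,.0151],list(s[:2])):
  print(proj('scene',[[*c,.022],[*c,.054],[*c,s[2]-.0084],[*c,s[2]+.0236]]))
E
```

```text
time_s: 15.13
tcp_pos: [0.5742, 0.0192, 0.0459]
ee_rot: [0.114, 0.993, 0.0, 0.002]
wrist_force: [-0.6, 0.3, -5.6]
width: 0.36
t 15.1333 tcp [0.5742 0.0192 0.0459] f [-0.5542  0.2761 -5.6068] w 0.36
shift to target xy (tool) [ 0.0017 -0.0001 -0.    ]
tilt fix units [ 0.014   0.0336 -0.    ] yaw of y 76.91848534815409
[0.5739 0.0193 0.0458]
[[322.8109 234.7084]
 [323.1691 223.5673]
 [322.9815 229.4027]
 [323.3445 218.1097]]
[[324.2242 235.4893]
 [324.6031 224.3393]
 [324.4047 230.1794]
 [324.7887 218.8772]]
[[323.1897 234.4533]
 [323.553  223.3157]
 [323.3627 229.1492]
 [323.7309 217.8599]]
```

View pics/e3.png

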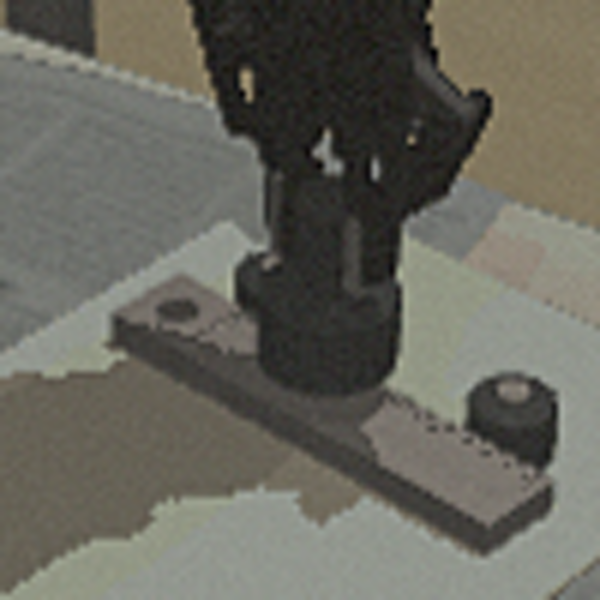

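```bash
python3 -m handwheel '[[0,0.03,0,0.002,0,0.005,0],[0,0,0,0,0,0.004,0],[0,0,0,0,0,0.001,0],[0,0,0,0,0,0,0]]'
python3 w.py .5725 .0195
python3 - <<'E'
from h import *
p,d=imaging.grab_frame('scene'); crop('s',p,270,170,370,270,6,'pics/e4.png')
s=readout.sense()['tcp_pos'];print(s)
for c in ([.5716,.0151],):
  print(proj('scene',[[*c,.022],[*c,.054],[*c,s[2]-.0084],[*c,s[2]+.0236]]))
E
```

```text
time_s: 15.52
tcp_pos: [0.5721, 0.0197, 0.0352]
ee_rot: [0.114, 0.993, 0.001, 0.0]
wrist_force: [0.1, -0.4, -5.5]
width: 0.357
t 15.5167 tcp [0.5721 0.0197 0.0352] f [ 0.0582 -0.369  -5.455 ] w 0.357
shift to target xy (tool) [-0.0004 -0.0001 -0.    ]
tilt fix units [ 0.0146  0.0021 -0.    ] yaw of y 76.90508082672156
[0.5721 0.0197 0.0353]
[[324.2242 235.4893]
 [324.6031 224.3393]
 [324.2813 233.809 ]
 [324.6618 222.611 ]]
```

View pics/e4.png

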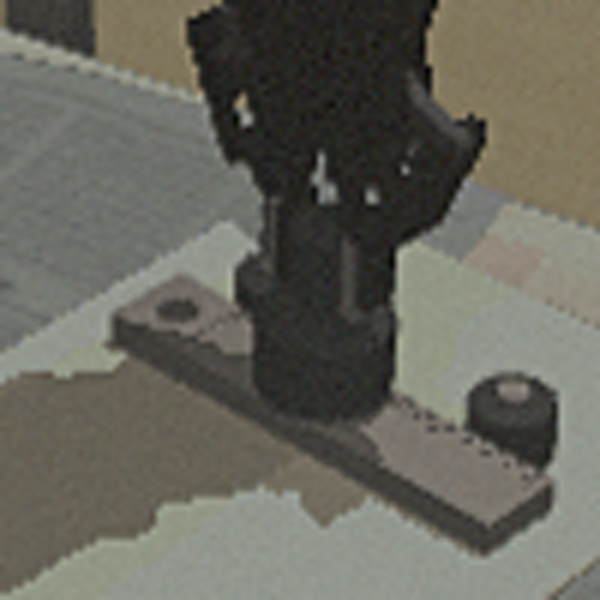

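```bash
python3 -m handwheel '[[0,0,0,0.0005,-0.0015,0.002,0],[0,0,0,0,0,0.001,0],[0,0,0,0,0,0.001,0]]'; python3 -m handwheel '[[0,0,0,0,0,0.001,0],[0,0,0,0,0,0.001,0]]'
```

```text
time_s: 15.82
tcp_pos: [0.5719, 0.0182, 0.0316]
ee_rot: [0.114, 0.993, 0.001, 0.001]
wrist_force: [-0.7, -0.4, -4.3]
width: 0.352
time_s: 15.98
tcp_pos: [0.5724, 0.0181, 0.0302]
ee_rot: [0.114, 0.993, 0.001, 0.001]
wrist_force: [-1.6, 1.5, 4.6]
width: 0.357
```

```bash
python3 -m handwheel '[[0,0,0,0,0,-0.0003,0]]'; python3 - <<'E'
from h import *
p,d=imaging.grab_frame('scene'); crop('s',p,270,170,370,270,6,'pics/e5.png')
E
```

```text
time_s: 16.07
tcp_pos: [0.5725, 0.0181, 0.0307]
ee_rot: [0.114, 0.993, 0.001, 0.001]
wrist_force: [-0.2, 0.5, -5.7]
width: 0.358
```

View pics/e5.png

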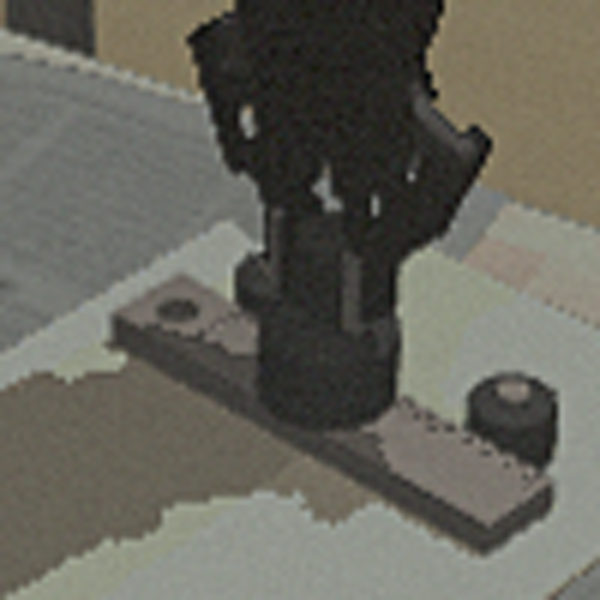

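```bash
python3 - <<'E'
from h import *
a=np.linspace(0,2*np.pi,73)
for c in ([.5716,.0151],[.5716+.002,.0151+.001],[.5716-.002,.0151]):
  q=proj('scene',np.c_[c[0]+.028*np.cos(a),c[1]+.028*np.sin(a),0*a+.022]); q=(q+.4-[270,170])*6
  print(c,q[:,0].min(),q[:,0].max(),q[:,1].max(),q[q[:,1].argmax()])
E
```

```text
[0.5716, 0.0151] 256.4155008411192 399.0765124397333 437.9649316178707 [333.4387 437.9649]
[0.5736, 0.0161] 256.89975921466 399.37266024860867 434.5243895195381 [333.8278 434.5244]
[0.5696, 0.0151] 253.75386166087117 396.56112028094833 440.5777554802755 [330.8127 440.5778]
```

```bash
python3 -m handwheel '[[0,0,0,0.002,0,-0.0005,0],[0,0,0,0,0,0.001,0],[0,0,0,0,0,0.001,0]]'; python3 w.py .5725 .0195
```

```text
time_s: 16.37
tcp_pos: [0.5713, 0.0186, 0.0302]
ee_rot: [0.114, 0.993, 0.001, 0.002]
wrist_force: [-3.6, 1.4, 7.8]
width: 0.354
t 16.3667 tcp [0.5713 0.0186 0.0302] f [-3.6083  1.3961  7.8288] w 0.354
shift to target xy (tool) [-0.001   0.0012  0.    ]
tilt fix units [ 0.0223  0.0501 -0.    ] yaw of y 76.91122688899672
```

```bash
python3 -m handwheel '[[0,0,0,0,0,-0.0002,0.4],[0,0,0,0,0,0,0.5],[0,0,0,0,0,0,0.8],[0,0,0,0,0,0,1],[0,0,0,0,0,0,1]]'; python3 w.py .5725 .0195
```

```text
time_s: 16.78
tcp_pos: [0.5755, 0.0183, 0.0333]
ee_rot: [0.114, 0.993, 0.001, 0.006]
wrist_force: [0.3, -0.7, -0.4]
width: 0.907
t 16.7833 tcp [0.5755 0.0183 0.0333] f [ 0.2793 -0.677  -0.3616] w 0.907
shift to target xy (tool) [ 0.0032  0.0005 -0.    ]
tilt fix units [ 0.0363  0.1425 -0.    ] yaw of y 76.91939983526322
```

Now I'll lift straight up and move well to the left at height, clear of the knob.

```bash
python3 -m handwheel '[[0,0,0,0.002,0,-0.012,1],[0,0,0,0,0,-0.02,1],[0,0,0,0,0,-0.03,1],[0,0,0,0,0,-0.035,1],[0,0,0,0,0,-0.035,1],[0,0,0,0,0,-0.02,1]]'
python3 -m handwheel '[[0,0,0,0.01,0.03,0,1],[0,0,0,0.015,0.035,0,1],[0,0,0,0.015,0.035,0,1],[0,0,0,0.015,0.035,0,1],[0,0,0,0.015,0.035,0,1],[0,0,0,0.015,0.035,0,1],[0,0,0,0.015,0.03,0,1],[0,0,0,0,0,0,1]]'
python3 - <<'E'
from h import *
p,d=imaging.grab_frame('scene'); cv2.imwrite('pics/f1.png',p);crop('s',p,270,170,370,270,6,'pics/f2.png')
p,d=imaging.grab_frame('top'); cv2.imwrite('pics/f3.png',p); crop('s',p,230,150,390,270,5,'pics/f4.png')
E
```

```text
time_s: 17.28
tcp_pos: [0.5651, 0.0191, 0.188]
ee_rot: [0.114, 0.993, 0.001, -0.001]
wrist_force: [1.1, 0.6, -0.0]
width: 0.999
time_s: 17.95
tcp_pos: [0.5293, 0.2791, 0.208]
ee_rot: [0.119, 0.993, 0.004, 0.014]
wrist_force: [0.6, -0.9, 0.5]
width: 1.0
```

View pics/f2.png

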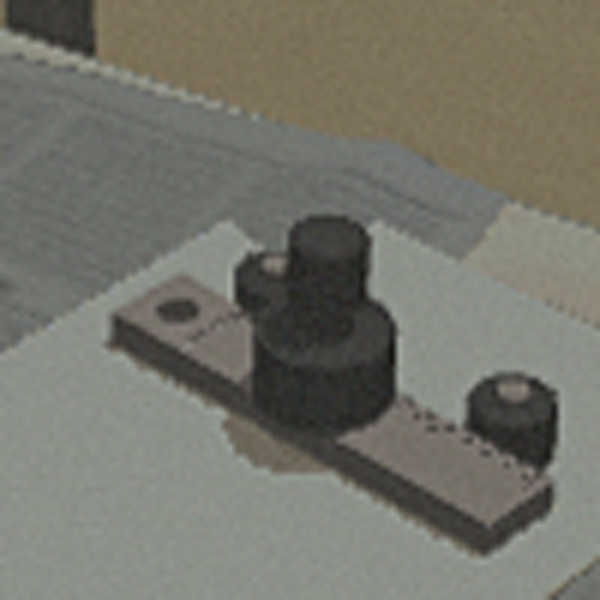

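View pics/f4.png

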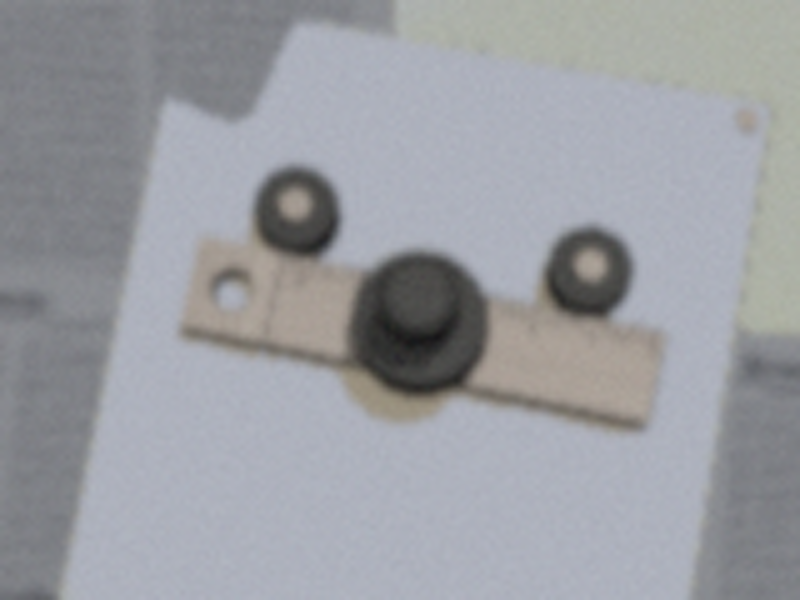

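```bash
python3 - <<'E'
from h import *
kt=lambda a:np.array(a)/5+[230,150]-.4
ks=lambda a:np.array(a)/6+[270,170]-.4
print('knob top',onz('top',kt([(421,297)]),.099),'scene',onz('scene',ks([(330,237)]),.099))
a=np.linspace(0,2*np.pi,73)
# base-top circle extents, top view, for centre guess; compare left/right/top extents 350,488,250
for c in ([.5723,.0194],[.5753,.0194],[.5693,.0194]):
  q=np.vstack([proj('top',np.c_[c[0]+.028*np.cos(a),c[1]+.028*np.sin(a),0*a+z]) for z in(.022,.054)]); q=(q+.4-[230,150])*5
  print(c,q.min(0),q.max(0))
w=onz('top',kt([(200,238),(666,330),(648,424),(182,330)]),.022)[:,:2];print('edge top',w.mean(0))
w=onz('scene',ks([(185,274),(553,478),(488,526),(114,318)]),.022)[:,:2];print(w,'edge scene',w.mean(0))
# jar
p=cv2.imread('pics/f3.png');p0=cv2.imread('pics/top0.png')
print('jar diff',cv2.absdiff(p[245:290,460:520],p0[245:290,460:520]).mean(),'yellow diff',cv2.absdiff(p[300:340,160:205],p0[300:340,160:205]).mean(),'blank',cv2.absdiff(p[400:440,300:340],p0[400:440,300:340]).mean())
E
```

```text
knob top [[0.5698 0.0196 0.099 ]] scene [[0.5674 0.0141 0.099 ]]
[0.5723, 0.0194] [353.1655 246.8338] [491.9423 396.3587]
[0.5753, 0.0194] [353.2497 239.6135] [491.9592 389.242 ]
[0.5693, 0.0194] [353.0811 254.061 ] [491.9254 403.4822]
edge top [0.5723 0.0194]
[[ 0.6131  0.1077]
 [ 0.5718 -0.0844]
 [ 0.5323 -0.0776]
 [ 0.5708  0.1148]] edge scene [0.572  0.0151]
jar diff 2.973333333333333 yellow diff 2.906851851851852 blank 2.92
```

```bash
python3 - <<'E'
from h import *
g=lambda f:cv2.cvtColor(cv2.imread(f),cv2.COLOR_BGR2GRAY).astype(np.float32)
a,b=g('pics/t2.png'),g('pics/f3.png')
for nm,(x0,y0,x1,y1) in dict(left=(262,205,298,222),right=(330,212,368,240),ref=(340,190,362,210),plate=(360,160,388,185)).items():
    A,B=a[y0:y1,x0:x1],b[y0:y1,x0:x1]; print(nm,cv2.phaseCorrelate(A,B,cv2.createHanningWindow(A.shape[::-1],cv2.CV_32F)))
a,b=g('pics/s2.png'),g('pics/f1.png')
for nm,(x0,y0,x1,y1) in dict(left=(284,212,310,232),right=(340,235,366,265)).items():
    A,B=a[y0:y1,x0:x1],b[y0:y1,x0:x1]; print('scene',nm,cv2.phaseCorrelate(A,B,cv2.createHanningWindow(A.shape[::-1],cv2.CV_32F)))
p=cv2.imread('pics/f3.png'); o=[cv2.convertScaleAbs(cv2.resize(p[y:y+25,x:x+33],None,fx=12,fy=12,interpolation=cv2.INTER_CUBIC),alpha=1.2) for x,y in((275,182),(332,194))]
cv2.imwrite('pics/g1.png',np.hstack(o))
p=cv2.imread('pics/f1.png'); o=[cv2.convertScaleAbs(cv2.resize(p[y:y+25,x:x+33],None,fx=12,fy=12,interpolation=cv2.INTER_CUBIC),alpha=2) for x,y in((300,205),(338,230))]
cv2.imwrite('pics/g2.png',np.hstack(o))
E
```

```text
left ((-0.015204091931110497, 0.06074854252079831), 0.930104480849372)
right ((0.17387928366888872, 0.06126606179862115), 0.9459051386515299)
ref ((-0.03172450173591024, -0.13054286208561194), 0.9711909463008245)
plate ((0.2680125297452669, 0.530463896231014), 1.0279689892927806)
scene left ((0.5347645087923443, 0.004549736730876219), 0.9644926309585571)
scene right ((0.5759729299937906, -0.08127826280072448), 0.9687394361437103)
```

View pics/g1.png

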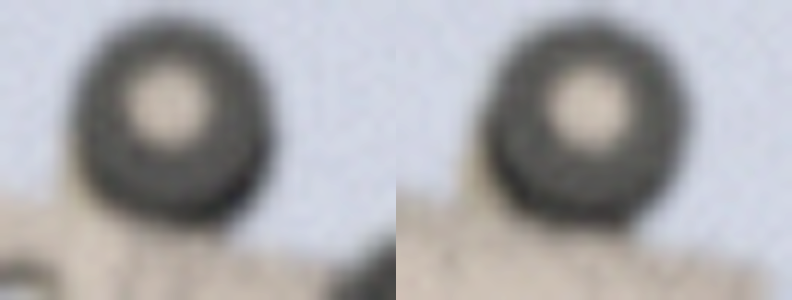

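View pics/g2.png

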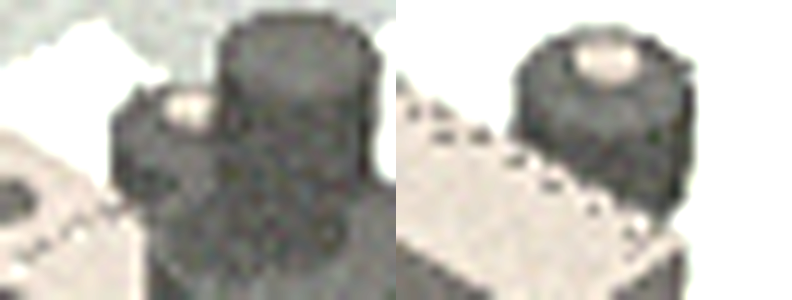

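```bash
python3 - <<'E'
from bench import job,readout
s=readout.sense();print(s['time_s'],s['wrist_force']);print(job.job_done())
E
```

```text
18.05 [0.26861236 0.53190509 0.90757201]
the job is handed in; nothing more can be done
None
```

The straightedge now touches both stops, with the round weight standing upright on its middle. I handed the job in at 18.05 s, with the gripper open and clear of everything.

**Straightedge:** I slid it over the plate with both fingertips, turning it to match the line through the stops. I finished with a push at the middle on closed fingers until it stopped dead, at about 15 N. It was never gripped or lifted.

**Weight:** I took the dark weight by its knob and set it down with a contact force of about 8 N.

**Last checks:**
- **Contact:** The close views show the edge against both stops. Measured before placing the weight, the stop centres were at x = 39.3 and 38.2 mm in its frame (38 is touching) and about ±63 mm along its length.
- **Shift after placing:** From above, the edge moved by less than about 0.2 pixel. The scene view suggested about half a pixel along its length, which would not affect contact with the stops.
- **Centring:** The weight is within about 1–2 mm of the middle by the top view. It looks upright.
- **Jar and yellow look-alike:** Both look unchanged from the first top picture.

**Disagreements:**
- The two cameras differ by about 4–5 mm in y, so I used displacements within one view. The grasp agreed with the top view.
- The fingertips looked about 30–43 mm higher than the reported TCP, so I set heights from the pictures and the contact force.
- The base and knob put the weight's x a few mm apart, and I put this down to uncertainty about the knob rim's height.

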